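# Refit a car's fuse and relay box

### The arm

A 6-joint arm with a two-finger parallel gripper is mounted at the origin on the work surface. World frame = base frame: x ahead of the robot, y to its left, z up, the work surface at z = 0. Lengths are in m, angles in degrees, forces in N, time in s.
With the tool pointing down it reaches from about 0.35 to 1 m from the base axis. Payload 7.1 kg.
Tool frame: the origin (TCP) lies at the very end of the fingers, on their centre line; the grasp point (between the pads) lies env.pinch_z behind it (env.pinch_z is the distance from the TCP to the grasp point, in m); z points along the fingers, y is the line along which they close (so a half turn about z gives the same grasp; the last joint's range is limited). The gripper opens to 85 mm and grips with 20 to 120 N. Pads are 22 mm wide; open, the fingers measure 114 mm over their backs; the gripper's body (76 mm by 85 mm) begins 54 mm behind the grasp point. The pads swing forward as they close: fully open they stand 13 mm farther back than shut.
Start: joints at [71.333, 24.242, 93.386, -0, 62.372, -1.089], TCP at [0.189, 0.596, 0.207] pointing down, gripper open.
Joint ranges: [-172.04, 172.04], [-51.8, 120.97], [4.93, 147.93], [-75.15, 255.16], [6.16, 154.13], [-145.62, 145.62]. Speed limits (degrees/s): [136.94, 136.94, 172.46, 180, 180, 180].

### API

Orientations are given as [roll, pitch, yaw] about the fixed x, y, z axes, in that order (R = Rz(yaw) Ry(pitch) Rx(roll)).
In Python, from workcell import env, eyes, ticket gives the robot as it stands. The module is installed in compiled form; this text tells all that it offers.
- The arm moves only by the tool step_arm, never from a script. Its argument "commands" is a list of rows, each a list of 6 numbers: the shift along the world's x, y, z in units of 0.08 m (1.0 is 0.08 m), then the turn, a rotation vector about the world's x, y, z in units of pi rad (1.0 is pi rad). A call has 1 to 10 rows; each row is the pose to reach, as a shift and turn from the pose commanded when the call began, turning the shorter way round; what a row does not reach only later rows make up. A row lasts 1/8 s, in which the tool goes at most 62.5 mm and 10.7 degrees, less where a joint would pass 70% of its speed; a pose out of reach is approached as far as the arm can. A call with a number of a shift or a turn outside -1 to 1 is refused whole. A call with a gripper value outside its range is refused whole. "jaw" is the opening, from 0 (shut) to 1 (fully open), set as the call begins (left out, the last holds). The fingers move at their own pace and stop on an object; the grip force is fixed at half the most. Time passes only in rows, so rows that repeat a pose let the fingers close. It gives the time, the measured TCP pose, the force, the opening and the grip force at its end, in the units of the state.
- env.read_state(): the state, without advancing time (a new reading comes with each control period).
- eyes.read_camera(name): name is "side" or "top"; returns the picture (400x640x3 uint8, red, green, blue); there is no depth.
- eyes.camera_params(name): a dict with "K" (3x3 intrinsics, pixels), "world_to_cam" (4x4, takes a point from world to camera coordinates). Camera axes: x right, y down, z forward; pixel columns grow to the right and rows downward; lengths in m; the calibration is good to about 2 mm. A picture is of the moment at which its call begins. camera_params takes no time and is no camera call.
- ticket.close_job(): hands the job in; it is judged then, once.
The state is a dict: "time_s": time; "joint_positions": joint angles; "joint_vel": joint speeds; "tau": joint torques, N m; "eef_pos": TCP position; "eef_rot": TCP orientation; "wrist_force": force on the tool from outside, world axes, zero at the start; "ft_torque": the same for the moment, N m; "gripper_width": opening from 0.0 (shut) to 1.0 (fully open); "finger_force": force on a finger pad.
Only numpy, scipy, OpenCV 4.12 (cv2) and the standard library are available. Lean on these libraries where they do the work, as an engineer would, in place of code of your own. Each camera call takes 0.05 s, during which the arm holds its last target. There are 200 camera calls.

### The job

One or two old burnt brown modules are standing loose in the fuse and relay box: take them out and leave them in the red scrap tray. Then push every new coloured module lying on the bench fully home, flush, into the bay of its own colour, and finally put the grey cover on the box, down over its two pegs so that it sits fully home. Leave everything else on the bench where it is.

Things in the scene. Friction and masses are not known exactly. Their poses are not given: they have to be found in the camera images.
- box: black base of the fuse and relay box, fixed. 110 mm (x) by 284 mm (y). Origin: centre of its underside, at bench level. Four bays stand along its y at -81, -27, 27, 81 mm (colour order varies). Its top rim (deck) is 48 mm above the bench. At y = +125 and -125 mm a steel peg, 12 mm in diameter, stands 30 mm above the deck, its top 8 mm tapered
- bay_yellow: the yellow bay: fixed black socket block, 104 mm (x) by 54 mm (y) by 40 mm high, with yellow strips on its rim and a yellow floor. Origin: centre of its underside, 8 mm above the bench; x is the long direction of the recess; same yaw as the box
- mouth_yellow (a point): centre of the mouth of the yellow bay, at rim height (48 mm above the bench). Recess 71 mm (x) by 43 mm (y), mouth chamfered 3 mm. Its floor is a stiff contact carrier, at first 22 mm below the rim; pushed with over about 7 N it goes down 8 mm to a stop and stays. A module only set in stands 8 mm proud; fully home, its body's top is level with the rim
- bay_blue: the blue bay: fixed black socket block, 104 mm (x) by 54 mm (y) by 40 mm high, with blue strips on its rim and a blue floor. Origin: centre of its underside, 8 mm above the bench; x is the long direction of the recess; same yaw as the box
- mouth_blue (a point): centre of the mouth of the blue bay, at rim height (48 mm above the bench). Recess 71 mm (x) by 43 mm (y), mouth chamfered 3 mm. Its floor is a stiff contact carrier, at first 22 mm below the rim; pushed with over about 7 N it goes down 8 mm to a stop and stays. A module only set in stands 8 mm proud; fully home, its body's top is level with the rim
- bay_red: the red bay: fixed black socket block, 104 mm (x) by 54 mm (y) by 40 mm high, with red strips on its rim and a red floor. Origin: centre of its underside, 8 mm above the bench; x is the long direction of the recess; same yaw as the box
- mouth_red (a point): centre of the mouth of the red bay, at rim height (48 mm above the bench). Recess 71 mm (x) by 43 mm (y), mouth chamfered 3 mm. Its floor is a stiff contact carrier, at first 22 mm below the rim; pushed with over about 7 N it goes down 8 mm to a stop and stays. A module only set in stands 8 mm proud; fully home, its body's top is level with the rim
- bay_green: the green bay: fixed black socket block, 104 mm (x) by 54 mm (y) by 40 mm high, with green strips on its rim and a green floor. Origin: centre of its underside, 8 mm above the bench; x is the long direction of the recess; same yaw as the box
- mouth_green (a point): centre of the mouth of the green bay, at rim height (48 mm above the bench). Recess 71 mm (x) by 43 mm (y), mouth chamfered 3 mm. Its floor is a stiff contact carrier, at first 22 mm below the rim; pushed with over about 7 N it goes down 8 mm to a stop and stays. A module only set in stands 8 mm proud; fully home, its body's top is level with the rim
- mod_yellow: new yellow module, 140 g (always there): body 68 mm (x) by 40 mm (y) by 30 mm high, with a grip block on top in the middle, 36 mm (x) by 22 mm (y) by 24 mm high; 54 mm high in all. Origin: centre of its underside, z up. It fits either way round (half turn)
- mod_blue: new blue module, 140 g (may be absent): body 68 mm (x) by 40 mm (y) by 30 mm high, with a grip block on top in the middle, 36 mm (x) by 22 mm (y) by 24 mm high; 54 mm high in all. Origin: centre of its underside, z up. It fits either way round (half turn)
- mod_red: new red module, 140 g (may be absent): body 68 mm (x) by 40 mm (y) by 30 mm high, with a grip block on top in the middle, 36 mm (x) by 22 mm (y) by 24 mm high; 54 mm high in all. Origin: centre of its underside, z up. It fits either way round (half turn)
- mod_green: new green module, 140 g (always there): body 68 mm (x) by 40 mm (y) by 30 mm high, with a grip block on top in the middle, 36 mm (x) by 22 mm (y) by 24 mm high; 54 mm high in all. Origin: centre of its underside, z up. It fits either way round (half turn)
- old_1: burnt brown module, 140 g (may be absent), same shape as the new ones; at first it stands upright and loose in the yellow bay, 8 mm proud: body 68 mm (x) by 40 mm (y) by 30 mm high, with a grip block on top in the middle, 36 mm (x) by 22 mm (y) by 24 mm high; 54 mm high in all. Origin: centre of its underside, z up.
- old_2: burnt brown module, 140 g (may be absent), same shape as the new ones; at first it stands upright and loose in the green bay, 8 mm proud: body 68 mm (x) by 40 mm (y) by 30 mm high, with a grip block on top in the middle, 36 mm (x) by 22 mm (y) by 24 mm high; 54 mm high in all. Origin: centre of its underside, z up.
- cover: grey cover with an orange grip rib, 320 g, right way up. Hood 100 (x) by 222 (y) by 34 mm high, walls 4 mm, open below; rib in the middle of its top 16 (x) by 100 (y) by 24 mm high. End flanges, 8 mm thick, have a 17 mm square hole at y = +125 and -125 mm for the pegs. Origin: centre of its underside. Seated, it rests on the deck, origin over the box's, y along the box's y (either way round)
- scrap: red open scrap tray, fixed, 150 mm (x) by 130 mm (y) by 45 mm high, walls 4 mm. Origin: centre of its underside
- scrap_in (a point): centre of the scrap tray's inner floor
- tape: bystander: black roll of tape lying flat, 68 mm in diameter, 19 mm high; origin at the centre of its underside
- wrench: bystander: steel wrench, 180 mm, lying flat
- screwdriver: bystander: orange screwdriver, 200 mm, lying flat
- cleaner: bystander: spray can, 64 mm in diameter, 160 mm high, beyond the box
- jar: bystander: amber jar, 68 mm in diameter, 75 mm high, beyond the box
- pulley: bystander: steel pulley, 110 mm in diameter, 36 mm high, lying flat
Not all that is in view belongs to the job. What is shaped like the old_2 but pink or white is not meant. Several things look just like the mod_red: the one meant starts farthest to the robot's left.

How it is judged (in metres and radians):
On the way, in this order (a step that is already met when the one before it is completed fails the run):
1. every burnt module present lies released in the scrap tray (x of old_1 in the frame of scrap_in between -0.07 and 0.07 m and y of old_1 in the frame of scrap_in between -0.06 and 0.06 m and z of each of old_1, old_2 in the frame of scrap_in below 0.045 m and contact force between each of old_1, old_2 and the fingers below 0.05 N and linear speed of each of old_1, old_2 below 0.05 m/s and x of old_2 in the frame of scrap_in between -0.07 and 0.07 m and y of old_2 in the frame of scrap_in between -0.06 and 0.06 m), for 0.2 s.
2. every new module present is flush in the bay of its colour (horizontal distance between mod_yellow and mouth_yellow below 0.005 m and z of mod_yellow in the frame of mouth_yellow below -0.0275 m and angle between the x axis of mod_yellow and the x axis of bay_yellow, either way round below 0.08 rad and angle between each of mod_yellow, mod_blue, mod_red, mod_green's own z axis and vertical below 0.06 rad and horizontal distance between mod_blue and mouth_blue below 0.005 m and z of mod_blue in the frame of mouth_blue below -0.0275 m and angle between the x axis of mod_blue and the x axis of bay_blue, either way round below 0.08 rad and horizontal distance between mod_red and mouth_red below 0.005 m and z of mod_red in the frame of mouth_red below -0.0275 m and angle between the x axis of mod_red and the x axis of bay_red, either way round below 0.08 rad and horizontal distance between mod_green and mouth_green below 0.005 m and z of mod_green in the frame of mouth_green below -0.0275 m and angle between the x axis of mod_green and the x axis of bay_green, either way round below 0.08 rad), for 0.2 s.
3. the cover is seated on the box, over both pegs (horizontal distance between cover and box below 0.006 m and z of cover in the frame of box between 0.044 and 0.051 m and angle between the y axis of cover and the y axis of box, either way round below 0.06 rad and angle between cover's own z axis and vertical below 0.03 rad), for 0.2 s.
At the end, for the whole second after the job is handed in: Burnt modules in the scrap tray; each new module present in its colour's bay within 5 mm and 0.08 rad, upright, at most 2.5 mm proud of the rim; cover on the deck over both pegs within 6 mm of the box's centre, under 3 mm off the deck, square to 0.06 rad, level to 0.03 rad; all released and at rest (all of step 1 and all of step 2 and all of step 3 and linear speed of cover below 0.02 m/s); the robot touches nothing.
It fails at once if another thing on the bench was shifted by more than 4 cm (distance of any of tape, wrench, screwdriver, cleaner, jar, pulley from where it was at the start of the episode above 0.04 m).
Of mod_blue, mod_red only 1 to 2 are there at a start; the rules pass over those that are not, and their reading is None.
Of old_1, old_2 only 1 to 2 are there at a start; the rules pass over those that are not, and their reading is None.
At some moment in a run one of mod_yellow, mod_blue, mod_red, mod_green, cover may be knocked a few centimetres aside while the robot is not near it.
Once in a run the grip may slacken for a moment while it holds something.
It also fails if it takes over 210 s, if anything falls off the work surface, if the arm or the gripper's body presses on something with over 40 N, if the wrist force passes 120 N, or if a joint passes its speed limit or range.

## Working session

There is one attempt and no reset: what is moved stays moved. The work goes in short steps, Python scripts to look and compute and a tool call to move; the robot and the scene stay as the last step left them, time stands still between calls to the robot, and variables do not carry over. Pictures are saved under pics/ and viewed, at most 14 in all, crops included, and the job is handed in when it is done.

Besides the shell and the picture viewer there is one more tool, called as a command line: name --pt "numbers of a row" for each row, then --argument value for the rest. step_arm: Moves the arm, as the interface text tells. Shifts and turns lie within -1 to 1; 1 stands for 0.08 m of shift or pi rad of turn. Its arguments: {"type":"object","properties":{"commands":{"type":"array","items":{"type":"array","items":{"type":"number"}}},"jaw":{"type":"number"}},"required":["commands"]}

```bash
mkdir -p pics; python3 - <<'E'
from workcell import env,eyes
import cv2,numpy as np
print(env.read_state(),env.pinch_z)
for n in("top","side"):
    im=eyes.read_camera(n);cv2.imwrite(f"pics/{n}0.png",im[:,:,::-1]);p=eyes.camera_params(n);print(n,p["K"].tolist(),np.round(p["world_to_cam"],4).tolist())
E
```

```text
{'time_s': 0.0, 'joint_positions': array([ 7.13337384e+01,  2.42856771e+01,  9.34316135e+01,  1.23426992e-03,
        6.23738129e+01, -1.08940516e+00]), 'joint_vel': array([-0.07029406, -0.09306701, -0.08141435,  0.04245402,  0.09051011,
       -0.01682563]), 'tau': array([ 1.25081569e-03, -5.57380950e+01, -2.81752288e+01,  2.66966157e-05,
        7.24578815e-03, -3.49280327e-06]), 'eef_pos': array([0.18852765, 0.59526333, 0.20593092]), 'eef_rot': array([-1.79908934e+02, -2.82455374e-03,  1.62422568e+02]), 'wrist_force': array([-0.01149141, -0.42289848, -0.34338987]), 'ft_torque': array([ 0.01548825, -0.00489331,  0.05061376]), 'finger_force': 0.0, 'gripper_width': 1.003921549449768} 0.0187
top [[361.4730402349091, 0.0, 319.44787118455326], [0.0, 361.4730402349091, 196.06478295909895], [0.0, 0.0, 1.0]] [[0.0103, -0.9999, 0.0037, 0.0249], [-0.9942, -0.0106, -0.1067, 0.5816], [0.1068, -0.0026, -0.9943, 0.9506], [0.0, 0.0, 0.0, 1.0]]
side [[474.63506624878954, 0.0, 318.67927366011054], [0.0, 474.63506624878954, 197.0536872699723], [0.0, 0.0, 1.0]] [[-0.9884, -0.1521, -0.005, 0.5544], [-0.1131, 0.7558, -0.645, 0.098], [0.1018, -0.6369, -0.7642, 1.2291], [0.0, 0.0, 0.0, 1.0]]
```

View pics/top0.png

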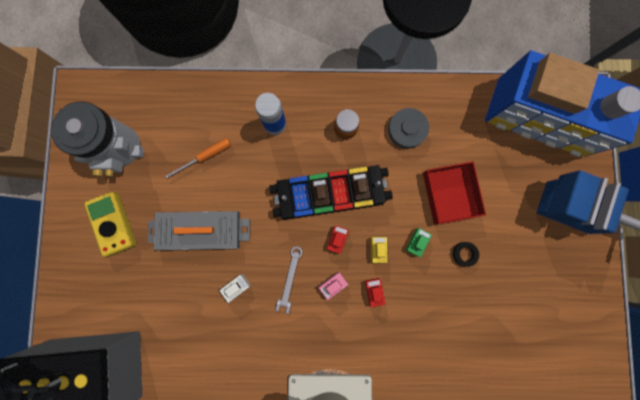

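View pics/side0.png

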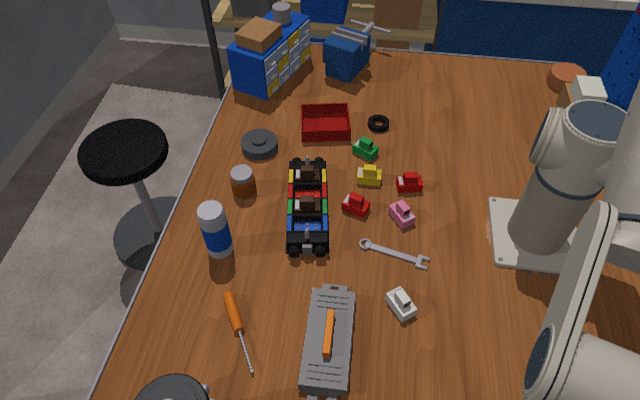

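```bash
python3 - <<'E'
import cv2,numpy as np
t=cv2.imread("pics/top0.png");s=cv2.imread("pics/side0.png")
cv2.imwrite("pics/c1.png",cv2.resize(t[160:310,265:455],None,fx=4,fy=4,interpolation=cv2.INTER_NEAREST)[:600])
cv2.imwrite("pics/c2.png",cv2.resize(s[100:260,280:430],None,fx=3.7,fy=3.7,interpolation=cv2.INTER_NEAREST))
E
```

```text
(no output)
```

View pics/c1.png

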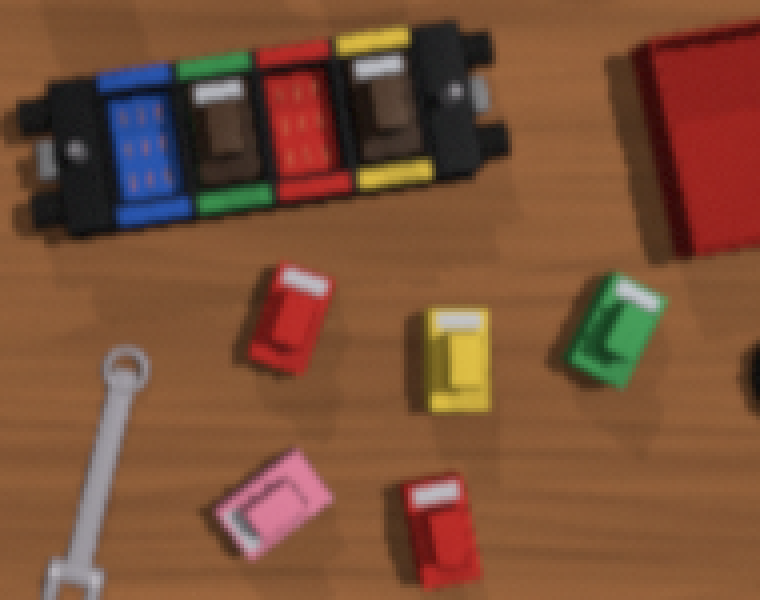

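View pics/c2.png

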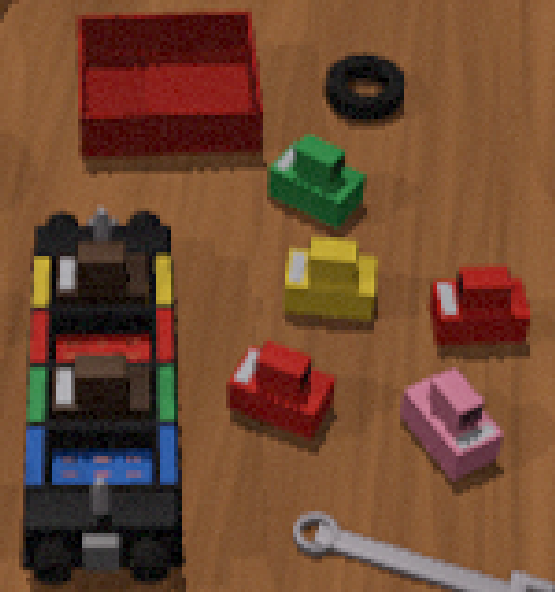

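```bash
cat > h.py <<'E'
from workcell import env,eyes
import cv2,numpy as np
P={n:eyes.camera_params(n) for n in("top","side")}
H={"red":[(0,7),(172,180)],"yellow":[(22,34)],"green":[(50,85)],"blue":[(105,125)],"orange":[(9,17)]}
def snap(tag=None):
    I={n:eyes.read_camera(n) for n in P}
    if tag:
        for n in I: cv2.imwrite(f"pics/{n}_{tag}.png",I[n][:,:,::-1])
    return I
def proj(n,X):
    p=P[n];c=p["world_to_cam"]@np.r_[X,1];q=p["K"]@c[:3];return q[:2]/q[2]
def ray(n,uv):
    p=P[n];R=p["world_to_cam"][:3,:3];t=p["world_to_cam"][:3,3]
    return -R.T@t,R.T@np.linalg.solve(p["K"],np.r_[uv,1])
def onz(n,uv,z):
    o,d=ray(n,uv);return o+d*(z-o[2])/d[2]
def tri(a,b):
    (o1,d1),(o2,d2)=ray("top",a),ray("side",b)
    s=np.linalg.lstsq(np.c_[d1,-d2],o2-o1,rcond=None)[0];p,q=o1+s[0]*d1,o2+s[1]*d2
    return (p+q)/2,np.linalg.norm(p-q)
def mask(im,col):
    h=cv2.cvtColor(im,cv2.COLOR_RGB2HSV)
    if col=="white":
        m=(h[...,1]<60)&(h[...,2]>150)
    else:
        m=np.zeros(h.shape[:2],bool)
        for a,b in H[col]: m|=(h[...,0]>=a)&(h[...,0]<=b)
        m&=(h[...,1]>(215 if col=="orange" else 130))&(h[...,2]>60)
    return m.astype(np.uint8)*255
def blobs(im,col,amin=12):
    n,l,s,c=cv2.connectedComponentsWithStats(mask(im,col),connectivity=4)
    return [(s[i,4],c[i],l==i) for i in range(1,n) if s[i,4]>=amin]
def module(I,col,near=None):
    """modules of a colour on the bench: body silhouette hull (colour+label) in top view"""
    out=[]
    w=mask(I["top"],"white")>0
    for a,c,m in blobs(I["top"],col,100):
        if a>700: continue
        k=cv2.dilate(m.astype(np.uint8),np.ones((5,5)))>0
        n,l=cv2.connectedComponents((w&k).astype(np.uint8)); 
        full=(m|(w&k)).astype(np.uint8)
        full=cv2.morphologyEx(full,cv2.MORPH_CLOSE,np.ones((3,3)))
        pts=np.argwhere(full)[:,::-1].astype(np.float32)
        r=cv2.minAreaRect(cv2.convexHull(pts))
        C=onz("top",r[0],.015)
        box=[onz("top",q,.015) for q in cv2.boxPoints(r)]
        e=[(box[1]-box[0]),(box[2]-box[1])];e.sort(key=np.linalg.norm)
        yaw=np.degrees(np.arctan2(e[1][1],e[1][0]))
        lab=np.argwhere(w&k)[:,::-1].mean(0) if (w&k).any() else None
        L=None
        if lab is not None:
            best=[(np.linalg.norm(q-proj("side",onz("top",lab,.03))),q) for _,q,_ in blobs(I["side"],"white",6)]
            if best: L=tri(lab,min(best,key=lambda x:x[0])[1])
        out.append((C[:2],(yaw+90)%180-90,[np.linalg.norm(x) for x in e],L,a))
    return out
E
python3 - <<'E'
from h import *
np.set_printoptions(precision=4,suppress=True)
I=snap("a")
for c in("red","yellow","green"):
    for o in module(I,c): print(c,o)
# strips
for c in("blue","green","red","yellow"):
    for n in P: print(n,c,[(int(a),q.round(1).tolist(),onz(n,q,.048)[:2].round(4).tolist()) for a,q,_ in blobs(I[n],c,25)])
for n in P: print(n,"orange",[(int(a),q.round(1).tolist()) for a,q,_ in blobs(I[n],"orange",25)],"white",[(int(a),q.round(1).tolist()) for a,q,_ in blobs(I[n],"white",8)])
E
```

```text
red (array([ 0.6477, -0.0193]), np.float64(-79.79633671385761), [np.float64(0.01526193279541474), np.float64(0.053595528085224504)], None, np.int32(104))
red (array([ 0.5918, -0.03  ]), np.float64(8.140981479617523), [np.float64(0.05387185973028704), np.float64(0.09082980774816203)], None, np.int32(538))
red (array([ 0.4652, -0.0188]), np.float64(-18.112024951910513), [np.float64(0.043175198595957705), np.float64(0.07297720059513864)], (array([ 0.4899, -0.0271,  0.0264]), np.float64(0.0010848475996250884)), np.int32(349))
red (array([ 0.3245, -0.1203]), np.float64(10.576346096355223), [np.float64(0.0446302911618908), np.float64(0.07296818339865647)], (array([ 0.35  , -0.1149,  0.0273]), np.float64(0.0011901737609934097)), np.int32(386))
yellow (array([ 0.796 , -0.4843]), np.float64(70.12853305712582), [np.float64(0.021862429549891323), np.float64(0.07478032648698535)], None, np.int32(125))
yellow (array([ 0.7882, -0.5862]), np.float64(72.52065667167), [np.float64(0.02328692196480558), np.float64(0.0813029620157284)], (array([ 0.627 , -0.4663,  0.0055]), np.float64(0.38073034986553556
[... 4502 characters left out ...]
2]), (1708, [330.9, 386.3])]
side orange [] white [(39, [626.9, 0.3]), (485, [591.2, 85.8]), (138, [580.2, 122.4]), (35, [548.3, 116.3]), (93, [554.7, 119.4]), (25, [564.2, 118.7]), (11, [551.3, 116.5]), (68, [559.3, 126.8]), (13, [356.6, 142.6]), (238, [240.7, 171.7]), (27, [359.7, 171.7]), (25, [297.1, 173.4]), (27, [400.3, 180.4]), (24, [346.1, 198.9]), (1362, [502.6, 229.4]), (393, [209.1, 209.4]), (34, [296.6, 204.2]), (1531, [578.8, 289.1]), (1254, [589.2, 292.2]), (13, [410.9, 216.2]), (592, [628.0, 235.1]), (52, [571.5, 235.9]), (47, [152.0, 255.0]), (21, [367.4, 244.0]), (183, [391.3, 251.8]), (47, [418.8, 260.9]), (341, [400.9, 299.5]), (93, [549.7, 347.9]), (3283, [606.7, 369.1])]
```

step_arm --pt "0.58 -0.936 0 0 0 0.06" --pt "0.58 -0.936 0 0 0 0.06" --jaw 0.6

```text
time_s: 0.45
eef_pos: [0.2357, 0.5186, 0.2062]
eef_rot: [-179.9, -0.0, 173.3]
wrist_force: [-0.1, 0.2, 0.0]
gripper_width: 0.61
finger_force: 0.0
```

step_arm --pt "0.58 -0.936 0 0 0 0.06" --pt "0.58 -0.936 0 0 0 0.06"

```text
time_s: 0.7
eef_pos: [0.2823, 0.4437, 0.2065]
eef_rot: [-179.9, -0.0, -175.9]
wrist_force: [-0.7, 0.7, 0.1]
gripper_width: 0.599
finger_force: 0.0
```

step_arm --pt "0.58 -0.936 0 0 0 0.03" --pt "0.58 -0.936 0 0 0 0.03"

```text
time_s: 0.95
eef_pos: [0.3287, 0.3688, 0.2066]
eef_rot: [-180.0, -0.0, -170.6]
wrist_force: [-0.8, 0.8, -0.7]
gripper_width: 0.598
finger_force: 0.0
```

step_arm --pt "0.58 -0.936 0 0 0 0" --pt "0.58 -0.936 0 0 0 0"

```text
time_s: 1.2
eef_pos: [0.3751, 0.2941, 0.2067]
eef_rot: [-180.0, -0.0, -170.7]
wrist_force: [0.5, 0.5, 0.2]
gripper_width: 0.6
finger_force: 0.0
```

```bash
sed -i 's/215 if col=="orange" else 130/190 if col=="orange" else 110/; s/V>60/V>40/; s/\[...,2\]>60)/[...,2]>40)/' h.py; python3 - <<'E'
from h import *
np.set_printoptions(precision=4,suppress=True)
a={n:cv2.imread(f"pics/{n}_a.png")[:,:,::-1] for n in P}
for t,s in(((359.1,176.2),(297.1,173.4)),((318.9,182.4),(296.6,204.2))): print("old label",tri(t,s))
for t,s in(((317.8,176.5),(289.5,205.8)),((323.3,209.3),(324.6,205.6)),((357.7,170.2),(290.8,175.3)),((363.3,203),(323.8,175.3)),((298.1,179.5),(289,222.5))): print("strip",tri(t,s))
for o in module(a,"green"): print(o)
for o in module(a,"red"): print(o)
def hull(n,m): 
    r=cv2.minAreaRect(cv2.convexHull(np.argwhere(m)[:,::-1].astype(np.float32)));return r
for n in P:
    m=max(blobs(a[n],"red"),key=lambda x:x[0])[2];r=hull(n,m);print(n,"tray",r,onz(n,r[0],.0225),[onz(n,q,.0225)[:2] for q in cv2.boxPoints(r)])
    for A,c,m in blobs(a[n],"orange",60):
        r=hull(n,m);print(n,"orange",A,c,r,onz(n,r[0],.046),[onz(n,q,.046)[:2] for q in cv2.boxPoints(r)])
s=env.read_state();print(s["eef_pos"],s["eef_rot"],s["time_s"],s["wrist_force"])
E
```

```text
old label (array([ 0.6325, -0.0742,  0.0546]), np.float64(0.001306036271754241))
old label (array([0.6144, 0.0328, 0.0542]), np.float64(0.0018691816695599987))
strip (array([0.6321, 0.036 , 0.048 ]), np.float64(0.0002993992905138789))
strip (array([0.5432, 0.0204, 0.0462]), np.float64(0.0023197190091927044))
strip (array([ 0.65  , -0.0712,  0.0474]), np.float64(0.0014452957826047571))
strip (array([ 0.5611, -0.0864,  0.0454]), np.float64(0.0025976727297859514))
strip (array([0.6234, 0.0888, 0.0469]), np.float64(0.0006835892607022381))
(array([0.5469, 0.0204]), np.float64(-80.62546243078712), [np.float64(0.01738993646041193), np.float64(0.05295840059071571)], None, np.int32(120))
(array([ 0.4586, -0.239 ]), np.float64(-27.37278218242507), [np.float64(0.044688062513200094), np.float64(0.06626461205874831)], (array([ 0.4831, -0.2493,  0.0268]), np.float64(0.0030100456619514735)), np.int32(340))
(array([ 0.6006, -0.0275]), np.float64(9.473678959648822), [np.float64(0.054054151159538606), np.float64(0.11035302183620656)], None, np.int32(686))
(array([ 0.4652, -0.0188]), np.float64(-18.112
[... 1512 characters left out ...]
4076]), array([ 0.5274, -0.4388]), array([ 0.5039, -0.2602]), array([ 0.6499, -0.2317])]
side orange 270 [243.7741 189.1519] ((244.0697479248047, 188.0068817138672), (19.458332061767578, 23.802104949951172), 77.19573211669922) [ 0.7651 -0.0081  0.046 ] [array([ 0.8085, -0.0267]), array([ 0.7506, -0.0551]), array([0.7228, 0.0101]), array([0.779 , 0.0369])]
side orange 449 [232.6392 311.265 ] ((232.70811462402344, 311.5513916015625), (42.6424560546875, 11.616393089294434), 72.89727020263672) [0.6986 0.3474 0.046 ] [array([0.7374, 0.3068]), array([0.7148, 0.2946]), array([0.6619, 0.3857]), array([0.6834, 0.3968])]
[0.3751 0.2941 0.2067] [-179.973    -0.0091 -170.676 ] 1.2 [0.5021 0.4762 0.2125]
```

step_arm --pt "0.577 -0.931 0 0 0 0" --pt "0.577 -0.931 0 0 0 0"

```text
time_s: 1.45
eef_pos: [0.4215, 0.2196, 0.2067]
eef_rot: [-180.0, 0.0, -170.7]
wrist_force: [-1.0, 1.5, 0.7]
gripper_width: 0.598
finger_force: 0.0
```

step_arm --pt "0.577 -0.931 0 0 0 0" --pt "0.577 -0.931 0 0 0 0"

```text
time_s: 1.7
eef_pos: [0.4678, 0.1451, 0.2068]
eef_rot: [-180.0, 0.0, -170.7]
wrist_force: [0.2, 1.1, -0.2]
gripper_width: 0.603
finger_force: 0.0
```

step_arm --pt "0.577 -0.931 0 0 0 0" --pt "0.577 -0.931 0 0 0 0"

```text
time_s: 1.95
eef_pos: [0.5141, 0.0705, 0.2068]
eef_rot: [-180.0, 0.0, -170.7]
wrist_force: [-0.1, -0.6, -0.1]
gripper_width: 0.599
finger_force: 0.0
```

step_arm --pt "0.577 -0.931 0 0 0 0" --pt "0.577 -0.931 0 0 0 0"

```text
time_s: 2.2
eef_pos: [0.5603, -0.0041, 0.2067]
eef_rot: [-180.0, 0.0, -170.7]
wrist_force: [0.5, 0.1, -0.8]
gripper_width: 0.605
finger_force: 0.0
```

step_arm --pt "0.577 -0.931 0 0 0 0" --pt "0.577 -0.931 0 0 0 0"

```text
time_s: 2.45
eef_pos: [0.6064, -0.0786, 0.2066]
eef_rot: [-180.0, 0.0, -170.7]
wrist_force: [0.1, 1.3, 0.5]
gripper_width: 0.599
finger_force: 0.0
```

step_arm --pt "0 0 -0.5 0 0 0" --pt "0 0 -1 0 0 0" --pt "0 0 -1 0 0 0" --pt "0 0 -1 0 0 0"

```text
time_s: 2.95
eef_pos: [0.6058, -0.0759, 0.1279]
eef_rot: [-180.0, 0.1, -170.6]
wrist_force: [0.2, 0.5, 0.1]
gripper_width: 0.598
finger_force: 0.0
```

step_arm --pt "0 -0.029 -0.4 0 0 0" --pt "0 -0.029 -0.7 0 0 0" --pt "0 -0.029 -0.86 0 0 0" --pt "0 -0.029 -0.86 0 0 0"

```text
time_s: 3.45
eef_pos: [0.6055, -0.0783, 0.0585]
eef_rot: [-180.0, 0.0, -170.6]
wrist_force: [0.3, -0.3, 0.5]
gripper_width: 0.601
finger_force: 0.0
```

step_arm --pt "0 0 0 0 0 0" --pt "0 0 0 0 0 0" --pt "0 0 0 0 0 0" --pt "0 0 0 0 0 0" --pt "0 0 0 0 0 0" --pt "0 0 0 0 0 0" --jaw 0

```text
time_s: 4.2
eef_pos: [0.6051, -0.0784, 0.0579]
eef_rot: [180.0, -0.0, -170.6]
wrist_force: [-0.5, -1.2, 0.1]
gripper_width: -0.002
finger_force: 0.0
```

step_arm --pt "0 0 0.3 0 0 0" --pt "0 0 0.6 0 0 0" --pt "0 0 1 0 0 0" --pt "0 0 1 0 0 0"

```text
time_s: 4.7
eef_pos: [0.607, -0.0787, 0.1405]
eef_rot: [-179.9, 0.3, -170.6]
wrist_force: [-0.1, 0.1, -0.1]
gripper_width: 0.002
finger_force: 0.0
```

```bash
python3 - <<'E'
from h import *
I=snap("b");cv2.imwrite("pics/b.png",np.hstack([cv2.resize(I["top"][120:300,250:450],None,fx=2,fy=2),cv2.resize(I["side"][90:270,230:430],None,fx=2,fy=2)])[:,:,::-1])
E
```

```text
(no output)
```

View pics/b.png

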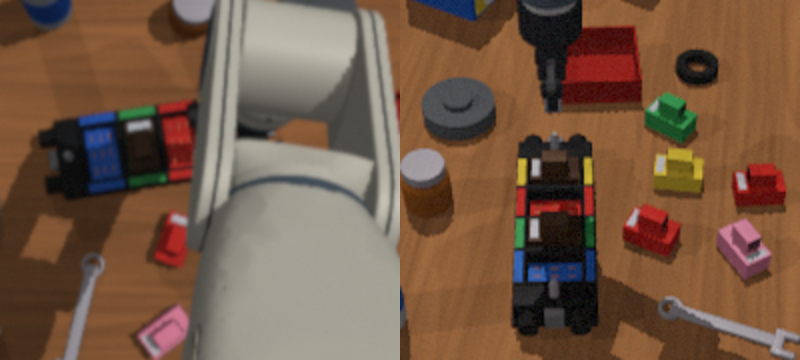

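```bash
python3 - <<'E'
from h import *
print(proj("side",[.607,-.0787,.1405]),proj("side",[.607,-.0787,.08]),proj("side",[.607,-.0787,.1405+.07]),env.read_state()["eef_pos"])
im=cv2.imread("pics/side_b.png");c=cv2.resize(im[85:195,250:360],None,fx=5,fy=5);cv2.imwrite("pics/b2.png",c)
E
```

```text
[305.5165635 150.5868176] [306.10319386 166.73486082] [304.78046406 130.32437242] [ 0.60497288 -0.07841027  0.13782196]
```

View pics/b2.png

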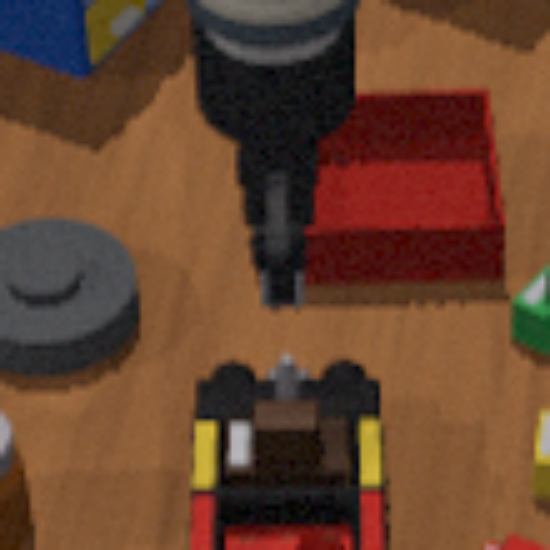

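step_arm --pt "0 0 0 0 0 0" --pt "0 0 -0.5 0 0 0" --pt "0 0 -1 0 0 0" --pt "0 0 -1 0 0 0" --jaw 0.6

```text
time_s: 5.3
eef_pos: [0.6018, -0.078, 0.0542]
eef_rot: [179.9, -0.4, -170.6]
wrist_force: [0.2, -0.6, 0.1]
gripper_width: 0.604
finger_force: 0.0
```

step_arm --pt "0 0 -0.03 0 0 0" --pt "0 0 -0.06 0 0 0" --pt "0 0 -0.1 0 0 0" --pt "0 0 -0.1 0 0 0"

```text
time_s: 5.8
eef_pos: [0.6053, -0.0785, 0.0503]
eef_rot: [-180.0, 0.0, -170.6]
wrist_force: [0.2, -1.2, -0.5]
gripper_width: 0.603
finger_force: 0.0
```

step_arm --pt "0 0 0 0 0 0" --pt "0 0 0 0 0 0" --pt "0 0 0 0 0 0" --pt "0 0 0 0 0 0" --pt "0 0 0 0 0 0" --jaw 0

```text
time_s: 6.42
eef_pos: [0.6053, -0.0784, 0.0502]
eef_rot: [180.0, 0.0, -170.6]
wrist_force: [-0.6, 1.7, 4.0]
gripper_width: 0.229
finger_force: 58.9
```

step_arm --pt "0 0 0 0 0 0" --pt "0 0 -0.06 0 0 0" --pt "0 0 -0.1 0 0 0" --pt "0 0 -0.1 0 0 0" --jaw 0.5

```text
time_s: 6.92
eef_pos: [0.6047, -0.0784, 0.0413]
eef_rot: [180.0, -0.1, -170.6]
wrist_force: [-0.2, 0.4, -0.5]
gripper_width: 0.5
finger_force: 0.0
```

step_arm --pt "0 0 0 0 0 0" --pt "0 0 0 0 0 0" --pt "0 0 0 0 0 0" --pt "0 0 0 0 0 0" --pt "0 0 0 0 0 0" --jaw 0

```text
time_s: 7.55
eef_pos: [0.6052, -0.0784, 0.042]
eef_rot: [-180.0, 0.0, -170.6]
wrist_force: [-0.2, 0.5, -0.1]
gripper_width: 0.238
finger_force: 61.4
```

step_arm --pt "0 0 0.25 0 0 0" --pt "0 0 0.5 0 0 0" --pt "0 0 0.75 0 0 0" --pt "0 0 1 0 0 0" --pt "0 0 1 0 0 0" --pt "0 0 1 0 0 0"

```text
time_s: 8.3
eef_pos: [0.6048, -0.0784, 0.1218]
eef_rot: [180.0, -0.0, -170.6]
wrist_force: [-0.8, -0.1, -1.3]
gripper_width: 0.231
finger_force: 61.3
```

```bash
python3 - <<'E'
from h import *
I=snap("c");print(env.read_state()["eef_pos"])
c=cv2.resize(I["side"][85:215,240:370],None,fx=4.5,fy=4.5)[:,:,::-1];cv2.imwrite("pics/c.png",c)
E
```

```text
[ 0.60443843 -0.07833598  0.12103849]
```

View pics/c.png

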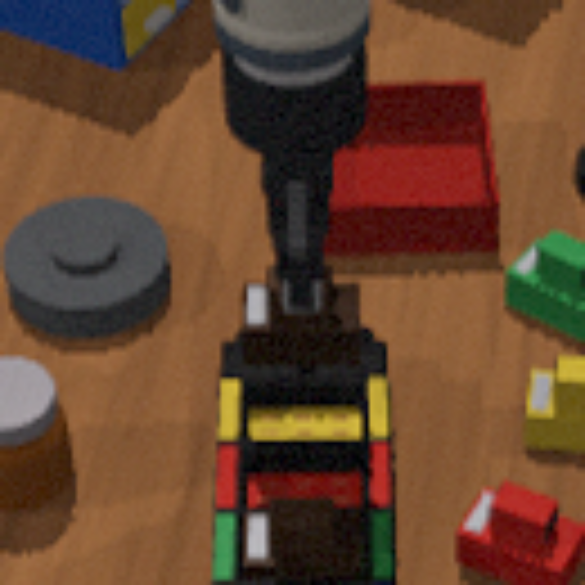

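step_arm --pt "-0.02 -0.881 0 0 0 0" --pt "-0.02 -0.881 0 0 0 0"

```text
time_s: 8.65
eef_pos: [0.6031, -0.1516, 0.1211]
eef_rot: [-180.0, -0.1, -170.7]
wrist_force: [0.3, -0.2, -1.8]
gripper_width: 0.237
finger_force: 61.3
```

step_arm --pt "-0.02 -0.881 0 0 0 0" --pt "-0.02 -0.881 0 0 0 0"

```text
time_s: 8.9
eef_pos: [0.6015, -0.2222, 0.1212]
eef_rot: [-180.0, -0.0, -170.8]
wrist_force: [-1.0, 0.4, -2.0]
gripper_width: 0.24
finger_force: 61.3
```

step_arm --pt "-0.02 -0.881 0 0 0 0" --pt "-0.02 -0.881 0 0 0 0"

```text
time_s: 9.15
eef_pos: [0.6, -0.2923, 0.1213]
eef_rot: [-180.0, -0.0, -170.7]
wrist_force: [0.3, 0.3, -1.2]
gripper_width: 0.24
finger_force: 61.3
```

step_arm --pt "-0.02 -0.881 0 0 0 0" --pt "-0.02 -0.881 0 0 0 0" --pt "-0.02 -0.881 0 0 0 0"

```text
time_s: 9.52
eef_pos: [0.5983, -0.3595, 0.1211]
eef_rot: [179.9, -0.1, -170.6]
wrist_force: [-0.7, 0.3, -0.5]
gripper_width: 0.236
finger_force: 61.3
```

step_arm --pt "0 0 -0.4 0 0 0" --pt "0 0 -0.8 0 0 0" --pt "0 0 -0.8 0 0 0"

```text
time_s: 9.9
eef_pos: [0.5968, -0.357, 0.055]
eef_rot: [179.7, -0.3, -170.5]
wrist_force: [-0.2, 0.4, -0.2]
gripper_width: 0.237
finger_force: 61.2
```

step_arm --pt "0 0 -0.2 0 0 0" --pt "0 0 -0.38 0 0 0" --pt "0 0 -0.38 0 0 0"

```text
time_s: 10.28
eef_pos: [0.5979, -0.3597, 0.0263]
eef_rot: [179.9, -0.1, -170.6]
wrist_force: [-0.3, 0.3, -1.4]
gripper_width: 0.239
finger_force: 61.3
```

step_arm --pt "0 0 -0.02 0 0 0" --pt "0 0 -0.02 0 0 0" --pt "0 0 -0.02 0 0 0" --jaw 0.42

```text
time_s: 10.65
eef_pos: [0.599, -0.3606, 0.0265]
eef_rot: [-180.0, 0.0, -170.6]
wrist_force: [0.4, 1.0, 0.4]
gripper_width: 0.42
finger_force: 0.0
```

step_arm --pt "0 0 0.5 0 0 0" --pt "0 0 1 0 0 0" --pt "0 0 1 0 0 0"

```text
time_s: 11.02
eef_pos: [0.6012, -0.362, 0.1104]
eef_rot: [-179.7, 0.3, -170.6]
wrist_force: [1.3, -0.6, 0.9]
gripper_width: 0.42
finger_force: 0.0
```

step_arm --pt "-0.02 0.97 0.3 0 0 0" --pt "-0.02 0.97 0.3 0 0 0" --jaw 0.5

```text
time_s: 11.28
eef_pos: [0.5967, -0.2803, 0.1301]
eef_rot: [180.0, -0.0, -170.5]
wrist_force: [0.7, 0.2, 0.5]
gripper_width: 0.504
finger_force: 0.0
```

step_arm --pt "-0.02 0.97 0 0 0 0" --pt "-0.02 0.97 0 0 0 0"

```text
time_s: 11.52
eef_pos: [0.5948, -0.2024, 0.1293]
eef_rot: [179.9, -0.1, -170.4]
wrist_force: [-0.3, -0.1, -0.0]
gripper_width: 0.502
finger_force: 0.0
```

step_arm --pt "-0.02 0.97 0 0 0 0" --pt "-0.02 0.97 0 0 0 0"

```text
time_s: 11.78
eef_pos: [0.5935, -0.1254, 0.1294]
eef_rot: [180.0, -0.1, -170.4]
wrist_force: [0.1, 0.0, -0.2]
gripper_width: 0.502
finger_force: 0.0
```

step_arm --pt "-0.02 0.97 0 0 0 0" --pt "-0.02 0.97 0 0 0 0"

```text
time_s: 12.02
eef_pos: [0.5923, -0.0483, 0.1296]
eef_rot: [180.0, -0.0, -170.5]
wrist_force: [-0.2, -0.3, 0.3]
gripper_width: 0.503
finger_force: 0.0
```

step_arm --pt "-0.02 0.97 0 0 0 0" --pt "-0.02 0.97 0 0 0 0" --pt "-0.02 0.97 0 0 0 0" --pt "-0.02 0.97 0 0 0 0"

```text
time_s: 12.52
eef_pos: [0.591, 0.0261, 0.1298]
eef_rot: [-180.0, -0.0, -170.6]
wrist_force: [0.8, -0.5, -0.1]
gripper_width: 0.499
finger_force: 0.0
```

step_arm --pt "-0.037 0.03 -0.3 0 0 0" --pt "-0.037 0.03 -0.6 0 0 0" --pt "-0.037 0.03 -0.95 0 0 0" --pt "-0.037 0.03 -0.95 0 0 0"

```text
time_s: 13.02
eef_pos: [0.5862, 0.0284, 0.0521]
eef_rot: [180.0, -0.2, -170.7]
wrist_force: [-1.0, 0.5, -0.1]
gripper_width: 0.496
finger_force: 0.0
```

step_arm --pt "0 0 -0.1 0 0 0" --pt "0 0 -0.15 0 0 0" --pt "0 0 -0.15 0 0 0"

```text
time_s: 13.4
eef_pos: [0.5879, 0.03, 0.0422]
eef_rot: [-180.0, 0.0, -170.6]
wrist_force: [-0.3, 0.3, -0.2]
gripper_width: 0.502
finger_force: 0.0
```

step_arm --pt "0 0 0 0 0 0" --pt "0 0 0 0 0 0" --pt "0 0 0 0 0 0" --pt "0 0 0 0 0 0" --pt "0 0 0 0 0 0" --jaw 0

```text
time_s: 14.02
eef_pos: [0.5881, 0.0301, 0.0423]
eef_rot: [-180.0, 0.0, -170.6]
wrist_force: [-0.4, -0.9, 4.7]
gripper_width: 0.236
finger_force: 62.0
```

step_arm --pt "0 0 0.25 0 0 0" --pt "0 0 0.5 0 0 0" --pt "0 0 0.75 0 0 0" --pt "0 0 1 0 0 0" --pt "0 0 1 0 0 0" --pt "0 0 1 0 0 0"

```text
time_s: 14.78
eef_pos: [0.5874, 0.0301, 0.122]
eef_rot: [180.0, -0.0, -170.6]
wrist_force: [-0.2, -0.0, -1.6]
gripper_width: 0.24
finger_force: 61.2
```

step_arm --pt "0.005 -0.844 0 0 0 0" --pt "0.005 -0.844 0 0 0 0"

```text
time_s: 15.02
eef_pos: [0.5874, -0.0402, 0.121]
eef_rot: [-180.0, -0.1, -170.7]
wrist_force: [-0.5, 0.4, -1.2]
gripper_width: 0.237
finger_force: 61.2
```

step_arm --pt "0.005 -0.844 0 0 0 0" --pt "0.005 -0.844 0 0 0 0"

```text
time_s: 15.28
eef_pos: [0.5881, -0.1076, 0.1212]
eef_rot: [-180.0, -0.1, -170.8]
wrist_force: [-0.6, -0.1, -1.0]
gripper_width: 0.235
finger_force: 61.2
```

step_arm --pt "0.005 -0.844 0 0 0 0" --pt "0.005 -0.844 0 0 0 0"

```text
time_s: 15.52
eef_pos: [0.5887, -0.1747, 0.1213]
eef_rot: [-180.0, -0.0, -170.8]
wrist_force: [0.7, 1.1, -1.2]
gripper_width: 0.238
finger_force: 61.2
```

step_arm --pt "0.005 -0.844 0 0 0 0" --pt "0.005 -0.844 0 0 0 0"

```text
time_s: 15.78
eef_pos: [0.5894, -0.2419, 0.1214]
eef_rot: [-180.0, -0.0, -170.7]
wrist_force: [0.0, 0.3, -0.9]
gripper_width: 0.238
finger_force: 61.2
```

step_arm --pt "0.005 -0.844 0 0 0 0" --pt "0.005 -0.844 0 0 0 0" --pt "0.005 -0.844 0 0 0 0" --pt "0.005 -0.844 0 0 0 0"

```text
time_s: 16.27
eef_pos: [0.5896, -0.3056, 0.1215]
eef_rot: [179.9, -0.1, -170.5]
wrist_force: [-0.6, 0.1, -1.7]
gripper_width: 0.24
finger_force: 61.2
```

step_arm --pt "0 0 -0.4 0 0 0" --pt "0 0 -0.8 0 0 0" --pt "0 0 -0.8 0 0 0"

```text
time_s: 16.65
eef_pos: [0.5879, -0.305, 0.0555]
eef_rot: [179.8, -0.3, -170.5]
wrist_force: [0.3, -0.1, -0.6]
gripper_width: 0.232
finger_force: 61.1
```

step_arm --pt "0 0 -0.2 0 0 0" --pt "0 0 -0.38 0 0 0" --pt "0 0 -0.38 0 0 0"

```text
time_s: 17.02
eef_pos: [0.589, -0.3071, 0.0264]
eef_rot: [179.9, -0.1, -170.6]
wrist_force: [-1.0, 1.5, -1.5]
gripper_width: 0.231
finger_force: 61.2
```

step_arm --pt "0 0 -0.01 0 0 0" --pt "0 0 -0.01 0 0 0" --pt "0 0 -0.01 0 0 0" --jaw 0.42

```text
time_s: 17.4
eef_pos: [0.5901, -0.3078, 0.0273]
eef_rot: [-180.0, 0.0, -170.6]
wrist_force: [0.0, -0.2, 0.2]
gripper_width: 0.418
finger_force: 0.0
```

step_arm --pt "0 0 0.5 0 0 0" --pt "0 0 1 0 0 0" --pt "0 0 1 0 0 0"

```text
time_s: 17.77
eef_pos: [0.5923, -0.3089, 0.1109]
eef_rot: [-179.7, 0.3, -170.6]
wrist_force: [-0.4, 0.6, -0.2]
gripper_width: 0.424
finger_force: 0.0
```

step_arm --pt "-0.5 -0.6 0.6 0 0 0" --pt "-1 -1 1 0 0 0" --pt "-1 -1 1 0 0 0"

```text
time_s: 18.15
eef_pos: [0.5085, -0.39, 0.1887]
eef_rot: [-179.9, 0.1, -170.7]
wrist_force: [-0.3, 0.2, 0.6]
gripper_width: 0.421
finger_force: 0.0
```

```bash
python3 - <<'E'
from h import *
np.set_printoptions(precision=4,suppress=True)
I=snap("d");print(env.read_state()["eef_pos"])
cv2.imwrite("pics/d.png",np.hstack([cv2.resize(I["top"][120:320,260:500],None,fx=1.6,fy=1.6),cv2.resize(I["side"][90:290,280:430],None,fx=1.6,fy=1.6)])[:,:,::-1])
for c in("red","yellow","green"):
  for o in module(I,c):
    if o[3]: print(c,o)
E
```

```text
[ 0.5091 -0.3885  0.1872]
red (array([ 0.4656, -0.0189]), np.float64(-18.112066562073267), [np.float64(0.043175198595957705), np.float64(0.0721250958653495)], (array([ 0.4903, -0.0267,  0.0269]), np.float64(0.000247656096613428)), np.int32(362))
red (array([ 0.3246, -0.1203]), np.float64(10.081969236746687), [np.float64(0.04496313988567074), np.float64(0.07293035154787483)], (array([ 0.3502, -0.1151,  0.0277]), np.float64(0.0011406944699222125)), np.int32(384))
yellow (array([ 0.7876, -0.5869]), np.float64(73.54320845254648), [np.float64(0.02484663384028497), np.float64(0.08341987457215004)], (array([ 0.9244, -0.6793, -0.118 ]), np.float64(0.18309145976124422)), np.int32(147))
```

View pics/d.png

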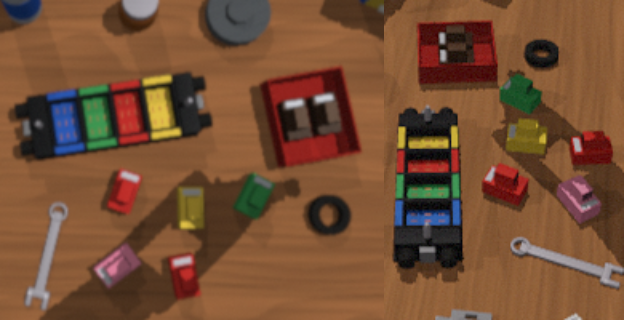

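step_arm --pt "-0.315 0.935 0 0 0 -0.06" --pt "-0.315 0.935 0 0 0 -0.12" --pt "-0.315 0.935 0 0 0 -0.18" --pt "-0.315 0.935 0 0 0 -0.204" --pt "-0.315 0.935 0 0 0 -0.204" --jaw 0.6

```text
time_s: 18.88
eef_pos: [0.4848, -0.3112, 0.1852]
eef_rot: [180.0, -0.1, 152.8]
wrist_force: [1.1, -0.5, 0.4]
gripper_width: 0.597
finger_force: 0.0
```

step_arm --pt "-0.315 0.935 -0.6 0 0 0" --pt "-0.315 0.935 -1 0 0 0" --pt "-0.315 0.935 -1 0 0 0" --pt "-0.315 0.935 -1 0 0 0" --pt "-0.315 0.935 -1 0 0 0"

```text
time_s: 19.5
eef_pos: [0.4612, -0.2394, 0.1082]
eef_rot: [-180.0, 0.2, 152.7]
wrist_force: [-0.3, -0.0, -0.4]
gripper_width: 0.597
finger_force: 0.0
```

```bash
python3 - <<'E'
from h import *
np.set_printoptions(precision=4,suppress=True)
s=env.read_state();print(s["eef_pos"],s["eef_rot"])
a={n:cv2.imread(f"pics/{n}_a.png")[:,:,::-1] for n in P}
print(onz("top",(424,233.4),.03))
for o in module(a,"green"): print(o)
cv2.imwrite("pics/e.png",cv2.resize(eyes.read_camera("side")[80:240,290:440],None,fx=3.5,fy=3.5)[:,:,::-1])
E
```

```text
[ 0.4612 -0.2394  0.1082] [-179.993    0.199  152.695]
[ 0.4834 -0.2515  0.03  ]
(array([0.5469, 0.0204]), np.float64(-80.62546243078712), [np.float64(0.01738993646041193), np.float64(0.05295840059071571)], None, np.int32(120))
(array([ 0.4586, -0.239 ]), np.float64(-27.37278218242507), [np.float64(0.044688062513200094), np.float64(0.06626461205874831)], (array([ 0.4831, -0.2493,  0.0268]), np.float64(0.0030100456619514735)), np.int32(340))
```

View pics/e.png

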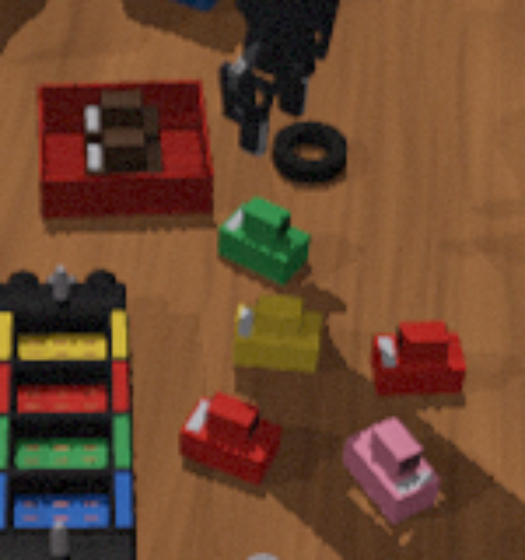

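step_arm --pt "-0.022 0 -0.4 0 0 0" --pt "-0.022 0 -0.7 0 0 0" --pt "-0.022 0 -1 0 0 0" --pt "-0.022 0 -1 0 0 0"

```text
time_s: 20.05
eef_pos: [0.4572, -0.2382, 0.0262]
eef_rot: [180.0, -0.1, 152.7]
wrist_force: [-0.5, 0.1, 0.4]
gripper_width: 0.605
finger_force: 0.0
```

step_arm --pt "0 0 -0.1 0 0 0" --pt "0 0 -0.13 0 0 0" --pt "0 0 -0.13 0 0 0"

```text
time_s: 20.42
eef_pos: [0.4578, -0.2381, 0.0167]
eef_rot: [-180.0, 0.0, 152.7]
wrist_force: [-0.3, -0.7, 0.0]
gripper_width: 0.601
finger_force: 0.0
```

step_arm --pt "0 0 0 0 0 0" --pt "0 0 0 0 0 0" --pt "0 0 0 0 0 0" --pt "0 0 0 0 0 0" --pt "0 0 0 0 0 0" --jaw 0

```text
time_s: 21.05
eef_pos: [0.4579, -0.238, 0.0168]
eef_rot: [-180.0, 0.0, 152.7]
wrist_force: [-0.4, 2.0, 6.9]
gripper_width: 0.237
finger_force: 59.9
```

step_arm --pt "0 0 0.25 0 0 0" --pt "0 0 0.5 0 0 0" --pt "0 0 0.75 0 0 0" --pt "0 0 1 0 0 0" --pt "0 0 1 0 0 0" --pt "0 0 1 0 0 0"

```text
time_s: 21.8
eef_pos: [0.4571, -0.2377, 0.0956]
eef_rot: [-180.0, -0.1, 152.7]
wrist_force: [-1.1, -0.8, -3.2]
gripper_width: 0.236
finger_force: 59.2
```

step_arm --pt "0 0 0.4 0 0 0.05" --pt "0 0 0.4 0 0 0.1" --pt "0 0 0.4 0 0 0.15" --pt "0 0 0.4 0 0 0.204" --pt "0 0 0.4 0 0 0.204" --pt "0 0 0.4 0 0 0.204"

```text
time_s: 22.55
eef_pos: [0.4572, -0.2377, 0.1276]
eef_rot: [180.0, -0.1, -170.8]
wrist_force: [1.1, 0.2, -0.6]
gripper_width: 0.238
finger_force: 59.2
```

step_arm --pt "0.402 0.831 0 0 0 0" --pt "0.402 0.831 0 0 0 0"

```text
time_s: 22.8
eef_pos: [0.4905, -0.1694, 0.1281]
eef_rot: [180.0, -0.0, -170.6]
wrist_force: [0.2, 0.4, -2.0]
gripper_width: 0.237
finger_force: 59.3
```

step_arm --pt "0.402 0.831 0 0 0 0" --pt "0.402 0.831 0 0 0 0"

```text
time_s: 23.05
eef_pos: [0.523, -0.1028, 0.1282]
eef_rot: [180.0, 0.0, -170.5]
wrist_force: [-0.2, -0.2, -0.5]
gripper_width: 0.236
finger_force: 59.4
```

step_arm --pt "0.402 0.831 0 0 0 0" --pt "0.402 0.831 0 0 0 0"

```text
time_s: 23.3
eef_pos: [0.5551, -0.0367, 0.1282]
eef_rot: [-180.0, 0.0, -170.5]
wrist_force: [-0.5, -0.2, -0.8]
gripper_width: 0.241
finger_force: 59.5
```

step_arm --pt "0.402 0.831 0 0 0 0" --pt "0.402 0.831 0 0 0 0" --pt "0.402 0.831 0 0 0 0"

```text
time_s: 23.68
eef_pos: [0.5858, 0.0276, 0.1279]
eef_rot: [-180.0, -0.1, -170.5]
wrist_force: [-0.6, -0.7, -2.0]
gripper_width: 0.238
finger_force: 59.5
```

step_arm --pt "0 0 -0.3 0 0 0" --pt "0 0 -0.6 0 0 0" --pt "0 0 -0.6 0 0 0" --pt "0 0 -0.6 0 0 0" --pt "0 0 -0.6 0 0 0"

```text
time_s: 24.3
eef_pos: [0.5869, 0.0275, 0.0814]
eef_rot: [-180.0, 0.1, -170.6]
wrist_force: [-0.1, -0.2, -1.4]
gripper_width: 0.244
finger_force: 59.5
```

```bash
python3 - <<'E'
from h import *
np.set_printoptions(precision=4,suppress=True)
I=snap("f");s=env.read_state();print(s["eef_pos"],s["eef_rot"])
cv2.imwrite("pics/f.png",np.hstack([cv2.resize(I["top"][150:300,250:400],None,fx=2.6,fy=2.6),cv2.resize(I["side"][130:280,250:400],None,fx=2.6,fy=2.6)])[:,:,::-1])
print([(int(a),c) for a,c,_ in blobs(I["side"],"green",20)],[(int(a),c) for a,c,_ in blobs(I["side"],"white",8) if 280<c[0]<330])
E
```

```text
[0.5868 0.0278 0.0812] [-179.9846    0.0851 -170.5858]
[(614, array([305.9202, 201.9707])), (78, array([324.7564, 205.6154]))] [(826, array([314.1998,  66.4044])), (27, array([326.6296,  38.1111])), (9, array([319.1111,  43.7778])), (10, array([315.1,  46.6])), (10, array([311.1,  49.4])), (8, array([299.5  ,  57.875])), (9, array([295.8889,  60.7778])), (13, array([291.3077,  64.4615])), (36, array([296.5, 194. ]))]
```

View pics/f.png

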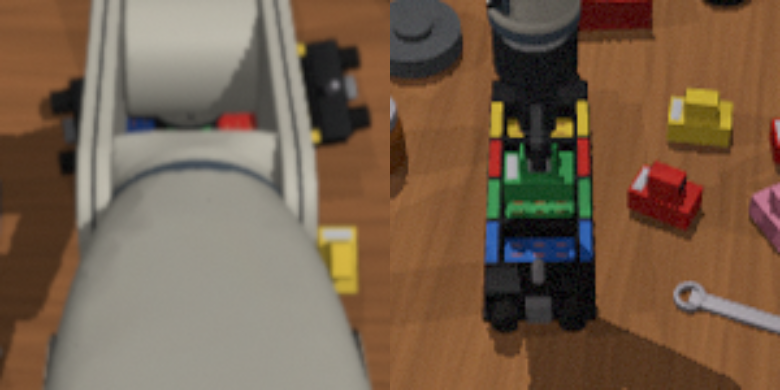

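```bash
python3 - <<'E'
from h import *
print(onz("side",(296.6,204.2),.056),onz("side",(296.5,194),.0944))
E
```

```text
[0.61315582 0.03435936 0.056     ] [0.61220442 0.0323397  0.0944    ]
```

step_arm --pt "0.01 0.012 -0.1 0 0 0" --pt "0.01 0.012 -0.18 0 0 0" --pt "0.01 0.012 -0.24 0 0 0" --pt "0.01 0.012 -0.3 0 0 0" --pt "0.01 0.012 -0.34 0 0 0" --pt "0.01 0.012 -0.34 0 0 0"

```text
time_s: 25.15
eef_pos: [0.5869, 0.0289, 0.0528]
eef_rot: [180.0, -0.0, -170.6]
wrist_force: [0.2, -0.4, -1.1]
gripper_width: 0.24
finger_force: 59.6
```

step_arm --pt "0 0 -0.05 0 0 0" --pt "0 0 -0.1 0 0 0" --pt "0 0 -0.14 0 0 0" --pt "0 0 -0.14 0 0 0"

```text
time_s: 25.65
eef_pos: [0.587, 0.0289, 0.0418]
eef_rot: [-180.0, -0.0, -170.6]
wrist_force: [0.4, -0.1, -1.8]
gripper_width: 0.241
finger_force: 59.5
```

step_arm --pt "0 0 -0.04 0 0 0" --pt "0 0 -0.08 0 0 0" --pt "0 0 -0.11 0 0 0" --pt "0 0 -0.13 0 0 0" --pt "0 0 -0.13 0 0 0"

```text
time_s: 26.28
eef_pos: [0.5874, 0.0292, 0.0343]
eef_rot: [180.0, 0.0, -170.6]
wrist_force: [-9.3, 2.5, 27.8]
gripper_width: 0.235
finger_force: 63.1
```

step_arm --pt "0 0 0.04 0 0 0" --pt "0 0 0.04 0 0 0" --pt "0 0 0.04 0 0 0" --pt "0 0 0.04 0 0 0" --jaw 0.42

```text
time_s: 26.78
eef_pos: [0.5868, 0.0289, 0.0343]
eef_rot: [180.0, -0.0, -170.6]
wrist_force: [0.5, 0.2, 0.7]
gripper_width: 0.423
finger_force: 0.0
```

step_arm --pt "0 0 0.4 0 0 0" --pt "0 0 0.8 0 0 0" --pt "0 0 1 0 0 0"

```text
time_s: 27.15
eef_pos: [0.5878, 0.029, 0.1161]
eef_rot: [-180.0, 0.1, -170.6]
wrist_force: [-0.5, -0.3, -0.4]
gripper_width: 0.419
finger_force: 0.0
```

step_arm --pt "-0.76 -0.3 0.3 0 0 -0.05" --pt "-0.76 -0.3 0.3 0 0 -0.1" --pt "-0.76 -0.3 0.3 0 0 -0.153" --pt "-0.76 -0.3 0.3 0 0 -0.153" --jaw 0.6

```text
time_s: 27.65
eef_pos: [0.5259, 0.0049, 0.1384]
eef_rot: [-180.0, -0.0, 162.0]
wrist_force: [0.1, -0.1, -0.3]
gripper_width: 0.6
finger_force: 0.0
```

step_arm --pt "-0.76 -0.3 -0.3 0 0 0" --pt "-0.76 -0.3 -0.3 0 0 0" --pt "-0.76 -0.3 -0.3 0 0 0" --pt "-0.76 -0.3 -0.3 0 0 0"

```text
time_s: 28.15
eef_pos: [0.4672, -0.0189, 0.1152]
eef_rot: [180.0, 0.1, 162.0]
wrist_force: [-0.4, -0.5, 0.7]
gripper_width: 0.6
finger_force: 0.0
```

```bash
python3 - <<'E'
from h import *
np.set_printoptions(precision=4,suppress=True)
a={n:cv2.imread(f"pics/{n}_a.png")[:,:,::-1] for n in P}
I=snap("g");s=env.read_state();print(s["eef_pos"],s["eef_rot"])
for k in(a,I):
  for n in P:
    for c in("white","red","yellow","green"):
        print(n,c,[(int(m),q.round(1).tolist()) for m,q,_ in blobs(k[n],c,8) if (n=="side" and 285<q[0]<420 and 130<q[1]<260 or n=="top" and 290<q[0]<430 and 160<q[1]<300)])
E
```

```text
[ 0.4669 -0.0189  0.1151] [179.9753   0.089  161.9425]
top white [(33, [359.1, 176.2]), (31, [318.9, 182.4]), (36, [340.8, 229.9]), (51, [424.0, 233.4]), (39, [379.4, 239.6]), (38, [373.5, 283.0]), (27, [325.0, 293.2])]
top red [(686, [340.1, 190.4]), (359, [336.7, 240.8]), (392, [375.0, 293.9])]
top yellow [(103, [357.8, 170.2]), (134, [363.5, 202.9]), (345, [378.4, 251.4])]
top green [(87, [317.9, 176.3]), (120, [323.2, 209.3]), (340, [417.1, 244.0])]
side white [(13, [356.6, 142.6]), (27, [359.7, 171.7]), (25, [297.1, 173.4]), (27, [400.3, 180.4]), (24, [346.1, 198.9]), (34, [296.6, 204.2]), (13, [410.9, 216.2]), (21, [367.4, 244.0]), (183, [391.3, 251.8])]
side red [(458, [409.8, 182.9]), (75, [290.1, 190.1]), (77, [324.1, 190.1]), (179, [307.7, 193.0]), (480, [356.1, 205.3]), (12, [397.3, 208.0])]
side yellow [(417, [369.6, 175.3]), (73, [323.7, 175.1]), (66, [290.9, 175.4])]
side green [(375, [365.5, 148.8]), (83, [324.6, 205.5]), (68, [289.8, 205.9])]
top white [(43, [319.0, 182.8]), (589, [313.2, 275.5]), (1728, [346.0, 291.2]), (2124, [353.8, 235.9]), (560, [394.7, 280.2]), (639, [402.3, 285.9]), (35, [372.9, 283.1])]
top red [(688, [340.1, 190.4]), (121, [371.6, 286.8])]
top yellow [(637, [360.0, 187.4])]
top green [(529, [320.7, 192.8])]
side white [(26, [359.7, 171.7]), (27, [400.3, 180.4]), (24, [346.1, 198.9]), (35, [296.5, 206.1]), (13, [410.9, 216.2]), (110, [412.0, 257.2])]
side red [(458, [409.8, 182.9]), (76, [290.1, 190.0]), (78, [324.1, 190.1]), (197, [307.5, 193.3]), (484, [356.3, 205.3]), (12, [397.8, 207.7]), (8, [399.0, 223.1]), (13, [404.7, 227.5])]
side yellow [(398, [370.0, 175.6]), (71, [323.8, 175.2]), (63, [290.8, 175.4]), (169, [307.8, 178.7])]
side green [(347, [308.4, 205.8]), (84, [324.7, 205.4]), (66, [289.7, 205.7])]
```

step_arm --pt "-0.01 0 -0.4 0 0 0" --pt "-0.01 0 -0.7 0 0 0" --pt "-0.01 0 -1 0 0 0" --pt "-0.01 0 -1 0 0 0"

```text
time_s: 28.75
eef_pos: [0.4641, -0.0188, 0.0336]
eef_rot: [-180.0, -0.1, 161.9]
wrist_force: [-1.2, -0.9, 0.7]
gripper_width: 0.6
finger_force: 0.0
```

step_arm --pt "0 0 -0.12 0 0 0" --pt "0 0 -0.21 0 0 0" --pt "0 0 -0.21 0 0 0"

```text
time_s: 29.12
eef_pos: [0.4646, -0.019, 0.0178]
eef_rot: [-180.0, -0.0, 161.9]
wrist_force: [0.4, 0.1, 0.6]
gripper_width: 0.601
finger_force: 0.0
```

step_arm --pt "0 0 0 0 0 0" --pt "0 0 0 0 0 0" --pt "0 0 0 0 0 0" --pt "0 0 0 0 0 0" --pt "0 0 0 0 0 0" --jaw 0

```text
time_s: 29.75
eef_pos: [0.465, -0.019, 0.0184]
eef_rot: [180.0, 0.0, 161.9]
wrist_force: [-0.1, 1.7, 6.8]
gripper_width: 0.233
finger_force: 59.8
```

step_arm --pt "0 0 0.25 0 0 0" --pt "0 0 0.5 0 0 0" --pt "0 0 0.75 0 0 0" --pt "0 0 1 0 0 0" --pt "0 0 1 0 0 0" --pt "0 0 1 0 0 0"

```text
time_s: 30.5
eef_pos: [0.4641, -0.0191, 0.0973]
eef_rot: [-180.0, -0.0, 161.9]
wrist_force: [-0.8, 0.5, -1.3]
gripper_width: 0.235
finger_force: 59.1
```

step_arm --pt "0 0 0.4 0 0 0.05" --pt "0 0 0.4 0 0 0.1" --pt "0 0 0.4 0 0 0.152" --pt "0 0 0.4 0 0 0.152" --pt "0 0 0.4 0 0 0.152"

```text
time_s: 31.12
eef_pos: [0.4642, -0.0191, 0.1292]
eef_rot: [180.0, -0.1, -170.9]
wrist_force: [-0.7, -0.1, -1.1]
gripper_width: 0.237
finger_force: 59.2
```

step_arm --pt "0.4 -0.034 0 0 0 0" --pt "0.825 -0.034 0 0 0 0" --pt "0.825 -0.034 0 0 0 0"

```text
time_s: 31.5
eef_pos: [0.533, -0.0219, 0.1298]
eef_rot: [-180.0, 0.1, -170.9]
wrist_force: [-0.1, -0.3, -1.9]
gripper_width: 0.238
finger_force: 59.2
```

step_arm --pt "0.4 -0.034 0 0 0 0" --pt "0.825 -0.034 0 0 0 0" --pt "0.825 -0.034 0 0 0 0" --pt "0.825 -0.034 0 0 0 0"

```text
time_s: 32.0
eef_pos: [0.5949, -0.0244, 0.1291]
eef_rot: [180.0, -0.1, -170.8]
wrist_force: [-0.7, 0.3, -1.0]
gripper_width: 0.237
finger_force: 59.2
```

step_arm --pt "0 0 -0.3 0 0 0" --pt "0 0 -0.6 0 0 0" --pt "0 0 -0.6 0 0 0" --pt "0 0 -0.6 0 0 0" --pt "0 0 -0.6 0 0 0"

```text
time_s: 32.62
eef_pos: [0.5972, -0.0246, 0.0831]
eef_rot: [-180.0, 0.1, -170.8]
wrist_force: [0.5, 1.0, -1.8]
gripper_width: 0.231
finger_force: 59.1
```

```bash
python3 - <<'E'
from h import *
I=snap("i");s=env.read_state();print(s["eef_pos"],s["eef_rot"])
c=[q for _,q,_ in blobs(I["side"],"white",10) if 285<q[0]<310 and 165<q[1]<215]
print(c,[onz("side",q,s["eef_pos"][2]-.0175+.03) for q in c], "expect",[.5967+.0257-.0005,-.0246+.0042+.001])
E
```

```text
[ 0.59715875 -0.02452842  0.08286482] [-1.79982755e+02  8.44736168e-02 -1.70764165e+02]
[array([296.5, 178.5]), array([296.48484848, 206.36363636])] [array([ 0.62164163, -0.01892091,  0.09536482]), array([0.6047486 , 0.07265737, 0.09536482])] expect [0.6219000000000001, -0.0194]
```

step_arm --pt "-0.006 0 -0.1 0 0 0" --pt "-0.006 0 -0.18 0 0 0" --pt "-0.006 0 -0.24 0 0 0" --pt "-0.006 0 -0.3 0 0 0" --pt "-0.006 0 -0.36 0 0 0" --pt "-0.006 0 -0.36 0 0 0"

```text
time_s: 33.48
eef_pos: [0.5961, -0.0245, 0.0526]
eef_rot: [180.0, -0.0, -170.8]
wrist_force: [0.8, -0.3, -2.3]
gripper_width: 0.234
finger_force: 59.2
```

step_arm --pt "0 0 -0.05 0 0 0" --pt "0 0 -0.1 0 0 0" --pt "0 0 -0.14 0 0 0" --pt "0 0 -0.14 0 0 0"

```text
time_s: 33.98
eef_pos: [0.5962, -0.0245, 0.042]
eef_rot: [-180.0, 0.0, -170.8]
wrist_force: [-0.2, 0.5, 0.2]
gripper_width: 0.238
finger_force: 59.5
```

step_arm --pt "0 0 -0.04 0 0 0" --pt "0 0 -0.08 0 0 0" --pt "0 0 -0.11 0 0 0" --pt "0 0 -0.125 0 0 0" --pt "0 0 -0.125 0 0 0"

```text
time_s: 34.6
eef_pos: [0.5967, -0.0242, 0.0358]
eef_rot: [180.0, 0.1, -170.7]
wrist_force: [-12.6, 2.9, 38.1]
gripper_width: 0.238
finger_force: 64.2
```

step_arm --pt "0 0 0.04 0 0 0" --pt "0 0 0.04 0 0 0" --pt "0 0 0.04 0 0 0" --pt "0 0 0.04 0 0 0" --jaw 0.42

```text
time_s: 35.1
eef_pos: [0.5959, -0.0245, 0.0346]
eef_rot: [180.0, -0.0, -170.8]
wrist_force: [0.7, 0.4, -0.2]
gripper_width: 0.422
finger_force: 0.0
```

step_arm --pt "0 0 0.4 0 0 0" --pt "0 0 0.8 0 0 0" --pt "0 0 1 0 0 0"

```text
time_s: 35.48
eef_pos: [0.5969, -0.0246, 0.1164]
eef_rot: [-180.0, 0.1, -170.8]
wrist_force: [-0.1, -0.0, 0.2]
gripper_width: 0.422
finger_force: 0.0
```

step_arm --pt "-0.5 -0.3 0.3 0 0 -0.0545" --pt "-0.986 -0.666 0.3 0 0 -0.0545" --pt "-0.986 -0.666 0.3 0 0 -0.0545" --jaw 0.6

```text
time_s: 35.85
eef_pos: [0.5142, -0.0788, 0.1387]
eef_rot: [180.0, -0.2, 179.3]
wrist_force: [-0.1, 0.5, 0.6]
gripper_width: 0.599
finger_force: 0.0
```

step_arm --pt "-0.5 -0.3 -0.3 0 0 0" --pt "-0.986 -0.666 -0.3 0 0 0" --pt "-0.986 -0.666 -0.3 0 0 0" --pt "-0.986 -0.666 -0.3 0 0 0" --pt "-0.986 -0.666 -0.3 0 0 0"

```text
time_s: 36.48
eef_pos: [0.4399, -0.1307, 0.1152]
eef_rot: [-180.0, 0.1, 179.5]
wrist_force: [-0.3, 0.4, 0.3]
gripper_width: 0.597
finger_force: 0.0
```

```bash
python3 - <<'E'
from h import *
I=snap("j");s=env.read_state();print(s["eef_pos"],s["eef_rot"])
for c in("white","red","yellow","green"):
    print(c,[(int(m),q.round(1).tolist()) for m,q,_ in blobs(I["side"],c,8) if 285<q[0]<420 and 130<q[1]<260])
E
```

```text
[ 0.43942973 -0.13067929  0.11517144] [-1.79990449e+02  3.90442334e-02  1.79496146e+02]
white [(27, [359.7, 171.7]), (27, [400.3, 180.4]), (34, [297.5, 190.2]), (35, [296.5, 206.1]), (59, [409.3, 257.1])]
red [(455, [409.8, 182.9]), (76, [290.1, 190.0]), (313, [308.7, 190.1]), (80, [324.2, 190.2])]
yellow [(422, [369.4, 175.3]), (74, [323.7, 175.1]), (63, [290.8, 175.5]), (151, [307.7, 178.4])]
green [(349, [308.4, 205.8]), (85, [324.6, 205.3]), (66, [289.7, 205.9])]
```

step_arm --pt "-0.005 0 -0.4 0 0 0" --pt "-0.005 0 -0.7 0 0 0" --pt "-0.005 0 -1 0 0 0" --pt "-0.005 0 -1 0 0 0"

```text
time_s: 37.08
eef_pos: [0.4372, -0.1304, 0.0339]
eef_rot: [179.9, -0.2, 179.5]
wrist_force: [-0.6, -0.6, -0.2]
gripper_width: 0.6
finger_force: 0.0
```

step_arm --pt "0 0 -0.12 0 0 0" --pt "0 0 -0.21 0 0 0" --pt "0 0 -0.21 0 0 0"

```text
time_s: 37.45
eef_pos: [0.4379, -0.131, 0.0182]
eef_rot: [180.0, -0.0, 179.4]
wrist_force: [0.0, 0.5, 0.6]
gripper_width: 0.6
finger_force: 0.0
```

step_arm --pt "0 0 0 0 0 0" --pt "0 0 0 0 0 0" --pt "0 0 0 0 0 0" --pt "0 0 0 0 0 0" --pt "0 0 0 0 0 0" --jaw 0

```text
time_s: 38.08
eef_pos: [0.4383, -0.1312, 0.0188]
eef_rot: [-180.0, 0.0, 179.4]
wrist_force: [-1.2, 1.1, 7.4]
gripper_width: 0.236
finger_force: 59.3
```

step_arm --pt "0 0 0.25 0 0 0" --pt "0 0 0.5 0 0 0" --pt "0 0 0.75 0 0 0" --pt "0 0 1 0 0 0" --pt "0 0 1 0 0 0" --pt "0 0 1 0 0 0"

```text
time_s: 38.83
eef_pos: [0.4375, -0.1309, 0.0977]
eef_rot: [180.0, -0.0, 179.4]
wrist_force: [-0.8, 0.6, -2.0]
gripper_width: 0.239
finger_force: 59.0
```

step_arm --pt "0 0 0.4 0 0 0.0545" --pt "0 0 0.4 0 0 0.0545" --pt "0 0 0.4 0 0 0.0545" --pt "0 0 0.4 0 0 0.0545"

```text
time_s: 39.33
eef_pos: [0.4371, -0.1308, 0.1292]
eef_rot: [179.9, -0.1, -170.8]
wrist_force: [-0.8, 0.7, -1.4]
gripper_width: 0.238
finger_force: 59.0
```

step_arm --pt "0.4 0.12 0 0 0 0" --pt "0.701 0.221 0 0 0 0"

```text
time_s: 39.58
eef_pos: [0.4946, -0.1131, 0.1295]
eef_rot: [180.0, -0.1, -170.8]
wrist_force: [-0.7, -0.1, -1.8]
gripper_width: 0.238
finger_force: 59.0
```

step_arm --pt "0.4 0.12 0 0 0 0" --pt "0.701 0.221 0 0 0 0"

```text
time_s: 39.83
eef_pos: [0.5509, -0.0952, 0.1292]
eef_rot: [180.0, -0.1, -170.8]
wrist_force: [0.3, 0.0, -1.6]
gripper_width: 0.236
finger_force: 59.0
```

step_arm --pt "0.4 0.12 0 0 0 0" --pt "0.701 0.221 0 0 0 0" --pt "0.701 0.221 0 0 0 0" --pt "0.701 0.221 0 0 0 0"

```text
time_s: 40.33
eef_pos: [0.6047, -0.0781, 0.1292]
eef_rot: [180.0, -0.1, -170.8]
wrist_force: [-0.7, -0.1, -1.2]
gripper_width: 0.238
finger_force: 59.0
```

step_arm --pt "0 0 -0.3 0 0 0" --pt "0 0 -0.6 0 0 0" --pt "0 0 -0.6 0 0 0" --pt "0 0 -0.6 0 0 0" --pt "0 0 -0.6 0 0 0"

```text
time_s: 40.95
eef_pos: [0.6068, -0.0783, 0.0835]
eef_rot: [-180.0, 0.1, -170.8]
wrist_force: [-0.3, -0.3, -1.3]
gripper_width: 0.239
finger_force: 58.9
```

```bash
python3 - <<'E'
from h import *
I=snap("k");s=env.read_state();print(s["eef_pos"],s["eef_rot"])
c=[q for _,q,_ in blobs(I["side"],"white",10) if 285<q[0]<310 and 150<q[1]<180]
print(c,[onz("side",q,s["eef_pos"][2]-.018+.03) for q in c], "expect",[.6054+.0257,-.0778+.0042])
E
```

```text
[ 0.60673752 -0.07816073  0.08327791] [-1.79971868e+02  8.02985195e-02 -1.70761876e+02]
[array([296.34482759, 163.24137931])] [array([ 0.63209826, -0.07318188,  0.09527791])] expect [0.6311, -0.0736]
```

step_arm --pt "-0.008 0 -0.1 0 0 0" --pt "-0.008 0 -0.18 0 0 0" --pt "-0.008 0 -0.24 0 0 0" --pt "-0.008 0 -0.3 0 0 0" --pt "-0.008 0 -0.36 0 0 0" --pt "-0.008 0 -0.36 0 0 0"

```text
time_s: 41.8
eef_pos: [0.6053, -0.078, 0.053]
eef_rot: [180.0, -0.0, -170.8]
wrist_force: [0.0, 0.3, -1.5]
gripper_width: 0.239
finger_force: 59.0
```

step_arm --pt "0 0 -0.05 0 0 0" --pt "0 0 -0.1 0 0 0" --pt "0 0 -0.14 0 0 0" --pt "0 0 -0.14 0 0 0"

```text
time_s: 42.3
eef_pos: [0.6057, -0.078, 0.0424]
eef_rot: [-180.0, 0.0, -170.8]
wrist_force: [-0.2, 0.3, -0.2]
gripper_width: 0.236
finger_force: 59.2
```

step_arm --pt "0 0 -0.04 0 0 0" --pt "0 0 -0.08 0 0 0" --pt "0 0 -0.11 0 0 0" --pt "0 0 -0.125 0 0 0" --pt "0 0 -0.125 0 0 0"

```text
time_s: 42.92
eef_pos: [0.6061, -0.0777, 0.0362]
eef_rot: [-180.0, 0.1, -170.7]
wrist_force: [-11.4, 5.1, 36.2]
gripper_width: 0.238
finger_force: 63.6
```

step_arm --pt "0 0 0.04 0 0 0" --pt "0 0 0.04 0 0 0" --pt "0 0 0.04 0 0 0" --pt "0 0 0.04 0 0 0" --jaw 0.42

```text
time_s: 43.42
eef_pos: [0.6054, -0.078, 0.035]
eef_rot: [180.0, -0.0, -170.8]
wrist_force: [-0.1, -0.1, 0.3]
gripper_width: 0.421
finger_force: 0.0
```

step_arm --pt "0 0 0.4 0 0 0" --pt "0 0 0.8 0 0 0" --pt "0 0 1 0 0 0"

```text
time_s: 43.8
eef_pos: [0.6063, -0.0782, 0.1168]
eef_rot: [-180.0, 0.1, -170.8]
wrist_force: [0.4, -0.2, -0.7]
gripper_width: 0.418
finger_force: 0.0
```

step_arm --pt "0 0 0.5 0 0 0" --pt "0 0 1 0 0 0" --pt "0 0 1 0 0 0"

```text
time_s: 44.18
eef_pos: [0.6076, -0.0784, 0.1984]
eef_rot: [-179.9, 0.3, -170.8]
wrist_force: [0.7, -0.1, -1.0]
gripper_width: 0.421
finger_force: 0.0
```

```bash
python3 - <<'E'
from h import *
np.set_printoptions(precision=4,suppress=True)
I=snap("l");s=env.read_state();print(s["eef_pos"],s["eef_rot"])
roi={"top":(140,195,260,270),"side":(290,275,365,400)}
for n,(x0,y0,x1,y1) in roi.items():
    h=cv2.cvtColor(I[n],cv2.COLOR_RGB2HSV)
    om=((h[...,0]>=8)&(h[...,0]<=22)&(h[...,1]>175)&(h[...,2]>90))
    gm=(h[...,1]<70)&(h[...,2]>50)
    for nm,m,z in(("rib",om,.046),("grey",gm|om,.017)):
        k=np.zeros(m.shape,np.uint8);k[y0:y1,x0:x1]=m[y0:y1,x0:x1]
        cnt,l,st,c=cv2.connectedComponentsWithStats(k);i=1+np.argmax(st[1:,4])
        r=cv2.minAreaRect(cv2.convexHull(np.argwhere(l==i)[:,::-1].astype(np.float32)))
        bp=np.array([onz(n,q,z)[:2] for q in cv2.boxPoints(r)])
        e=sorted([bp[1]-bp[0],bp[2]-bp[1]],key=np.linalg.norm)
        print(n,nm,st[i,4],c[i],r[0],onz(n,r[0],z)[:2],[np.linalg.norm(q) for q in e],np.degrees(np.arctan2(e[1][1],e[1][0]))%180)
cv2.imwrite("pics/l.png",np.vstack([cv2.resize(I["top"][195:270,140:260],(600,375)),cv2.resize(np.rot90(I["side"][275:400,275:375]),(562,225*2))[:225*2]][:1]+[cv2.resize(np.rot90(I["side"][275:400,275:375]),(600,225))])[:,:,::-1])
E
```

```text
[ 0.6052 -0.078   0.1949] [ 179.9892   -0.0351 -170.763 ]
top rib 198 [192.6717 230.0758] (193.0, 230.5) [0.4846 0.3644] [np.float64(0.01316931328572877), np.float64(0.10040875391024472)] 90.5936842227003
top grey 3395 [197.4598 230.1923] (198.49996948242188, 230.0) [0.4863 0.3595] [np.float64(0.10315297318264025), np.float64(0.2763375372560565)] 90.60357480836478
side rib 301 [328.3854 333.6113] (328.2804870605469, 332.9755859375) [0.4839 0.365 ] [np.float64(0.015315017887820557), np.float64(0.10507524820870756)] 92.25863479181922
side grey 5051 [327.5041 342.6882] (326.29644775390625, 342.09100341796875) [0.4868 0.3733] [np.float64(0.11789017513441954), np.float64(0.2659354724933647)] 95.32169543925905
```

View pics/l.png

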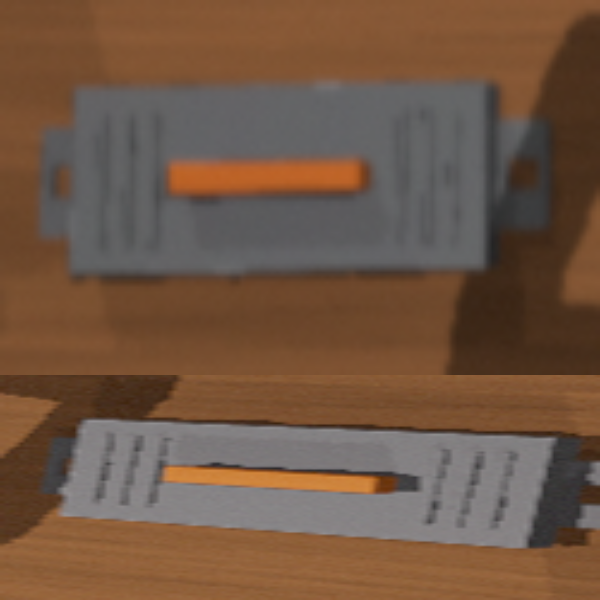

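step_arm --pt "-0.2515 0.922 0 0 0 -0.055" --pt "-0.2515 0.922 0 0 0 -0.11" --pt "-0.2515 0.922 0 0 0 -0.165" --pt "-0.2515 0.922 0 0 0 -0.22" --pt "-0.2515 0.922 0 0 0 -0.27" --pt "-0.2515 0.922 0 0 0 -0.27" --jaw 0.6

```text
time_s: 45.02
eef_pos: [0.5843, -0.0042, 0.1936]
eef_rot: [-179.9, -0.2, 140.7]
wrist_force: [0.9, -0.0, 0.4]
gripper_width: 0.6
finger_force: 0.0
```

step_arm --pt "-0.2515 0.922 0 0 0 -0.055" --pt "-0.2515 0.922 0 0 0 -0.11" --pt "-0.2515 0.922 0 0 0 -0.165" --pt "-0.2515 0.922 0 0 0 -0.22" --pt "-0.2515 0.922 0 0 0 -0.273" --pt "-0.2515 0.922 0 0 0 -0.273"

```text
time_s: 45.78
eef_pos: [0.5648, 0.0694, 0.1945]
eef_rot: [-179.9, 0.0, 91.7]
wrist_force: [-0.4, -0.2, -0.3]
gripper_width: 0.6
finger_force: 0.0
```

step_arm --pt "-0.2515 0.922 0 0 0 0" --pt "-0.2515 0.922 0 0 0 0"

```text
time_s: 46.02
eef_pos: [0.5441, 0.1452, 0.1949]
eef_rot: [-179.9, -0.0, 91.9]
wrist_force: [0.1, -0.4, 0.2]
gripper_width: 0.602
finger_force: 0.0
```

step_arm --pt "-0.2515 0.922 0 0 0 0" --pt "-0.2515 0.922 0 0 0 0"

```text
time_s: 46.28
eef_pos: [0.5243, 0.2191, 0.1952]
eef_rot: [-180.0, -0.0, 91.9]
wrist_force: [0.7, 0.3, 0.2]
gripper_width: 0.602
finger_force: 0.0
```

step_arm --pt "-0.2515 0.922 0 0 0 0" --pt "-0.2515 0.922 0 0 0 0"

```text
time_s: 46.52
eef_pos: [0.5045, 0.2926, 0.1953]
eef_rot: [-180.0, 0.0, 91.8]
wrist_force: [-0.6, -0.4, 0.4]
gripper_width: 0.602
finger_force: 0.0
```

step_arm --pt "-0.2515 0.922 0 0 0 0" --pt "-0.2515 0.922 0 0 0 0" --pt "-0.2515 0.922 0 0 0 0" --pt "-0.2515 0.922 0 0 0 0"

```text
time_s: 47.02
eef_pos: [0.4853, 0.3629, 0.1953]
eef_rot: [-180.0, 0.1, 91.5]
wrist_force: [-0.4, 0.1, -0.0]
gripper_width: 0.598
finger_force: 0.0
```

```bash
python3 - <<'E'
from h import *
np.set_printoptions(precision=4,suppress=True)
I=snap("m");s=env.read_state();print(s["eef_pos"],s["eef_rot"])
for n in P:
  print(n,[(int(m),q.round(1).tolist()) for m,q,_ in blobs(I[n],"white",8) if (n=="side" and 285<q[0]<310 and 130<q[1]<260 or n=="top" and 290<q[0]<430 and 160<q[1]<200)])
for t,d in(("red","n"),):pass
w={n:[q for m,q,_ in blobs(I[n],"white",15) if (n=="side" and 285<q[0]<310 and 160<q[1]<220 or n=="top" and 290<q[0]<400 and 165<q[1]<195)] for n in P}
T=sorted(w["top"],key=lambda q:-q[0]);S=sorted(w["side"],key=lambda q:q[1])
for a,b in zip(T,S): print(tri(a,b))
E
```

```text
[0.4854 0.363  0.1955] [-179.9891    0.03     91.4311]
top [(36, [359.0, 176.5]), (36, [338.4, 180.3]), (44, [319.0, 182.9])]
side [(27, [297.3, 191.5]), (35, [296.5, 206.1])]
(array([ 0.6416, -0.0838, -0.0324]), np.float64(0.009972331069325607))
(array([ 0.6304, -0.0234, -0.0246]), np.float64(0.0062256516898684605))
```

step_arm --pt "-0.01 0.018 -0.5 0 0 0" --pt "-0.01 0.018 -1 0 0 0" --pt "-0.01 0.018 -1 0 0 0"

```text
time_s: 47.5
eef_pos: [0.4825, 0.3635, 0.1129]
eef_rot: [-179.7, 0.2, 91.4]
wrist_force: [-0.1, 0.2, -0.3]
gripper_width: 0.601
finger_force: 0.0
```

step_arm --pt "0 0 -0.4 0 0 0" --pt "0 0 -0.7 0 0 0" --pt "0 0 -0.9 0 0 0" --pt "0 0 -0.9 0 0 0" --pt "0 0 -0.9 0 0 0"

```text
time_s: 48.12
eef_pos: [0.4849, 0.3664, 0.0447]
eef_rot: [179.9, -0.1, 91.5]
wrist_force: [0.2, -1.1, 1.5]
gripper_width: 0.6
finger_force: 0.0
```

step_arm --pt "0 0 -0.1 0 0 0" --pt "0 0 -0.2 0 0 0" --pt "0 0 -0.24 0 0 0" --pt "0 0 -0.24 0 0 0"

```text
time_s: 48.62
eef_pos: [0.4838, 0.3658, 0.0238]
eef_rot: [-180.0, 0.0, 91.5]
wrist_force: [-0.1, 0.3, 0.3]
gripper_width: 0.603
finger_force: 0.0
```

step_arm --pt "0 0 0 0 0 0" --pt "0 0 0 0 0 0" --pt "0 0 0 0 0 0" --pt "0 0 0 0 0 0" --pt "0 0 0 0 0 0" --pt "0 0 0 0 0 0" --jaw 0

```text
time_s: 49.38
eef_pos: [0.4844, 0.3662, 0.0248]
eef_rot: [180.0, -0.0, 91.5]
wrist_force: [-0.5, -0.4, 5.5]
gripper_width: 0.16
finger_force: 60.0
```

step_arm --pt "0 0 0.25 0 0 0" --pt "0 0 0.5 0 0 0" --pt "0 0 0.75 0 0 0" --pt "0 0 1 0 0 0" --pt "0 0 1 0 0 0"

```text
time_s: 50.0
eef_pos: [0.4853, 0.3669, 0.1067]
eef_rot: [179.8, -0.1, 91.5]
wrist_force: [1.2, 0.0, -3.6]
gripper_width: 0.169
finger_force: 59.1
```

step_arm --pt "0 0 0.3 0 0 0.02" --pt "0 0 0.6 0 0 0.0445" --pt "0 0 0.6 0 0 0.0445" --pt "0 0 0.6 0 0 0.0445"

```text
time_s: 50.5
eef_pos: [0.4834, 0.3654, 0.1511]
eef_rot: [-179.9, 0.0, 99.4]
wrist_force: [0.2, 0.6, -2.6]
gripper_width: 0.163
finger_force: 59.1
```

```bash
python3 - <<'E'
from h import *
I=snap("n");s=env.read_state();print(s["eef_pos"],s["eef_rot"])
cv2.imwrite("pics/n.png",np.hstack([cv2.resize(I["side"][150:400,230:430],None,fx=2,fy=2),cv2.resize(I["top"][100:350,120:320],None,fx=2,fy=2)])[:,:,::-1])
E
```

```text
[0.48324311 0.36535746 0.15079284] [-1.79867635e+02  6.48566680e-02  9.94588885e+01]
```

View pics/n.png

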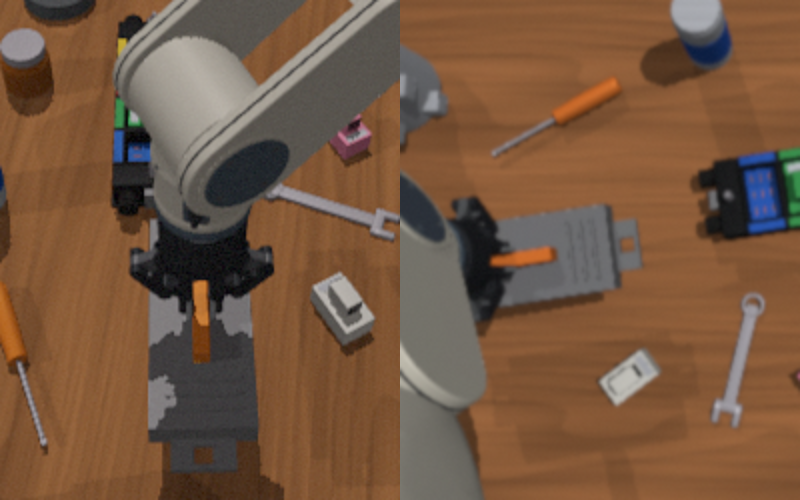

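```bash
python3 - <<'E'
from h import *
for z in(.126,.134):
    a=onz("top",(233.5,221.5),z);b=onz("side",(332,377.3),z);print(a,b,(a+b)/2,np.linalg.norm((a-b)[:2]),np.degrees(np.arctan2(b[1]-a[1],b[0]-a[0])))
E
```

```text
[0.50668814 0.23954255 0.126     ] [0.46103629 0.48461507 0.126     ] [0.48386222 0.36207881 0.126     ] 0.24928825105749192 100.55205446555551
[0.50641403 0.23767194 0.134     ] [0.46078932 0.48742215 0.134     ] [0.48360167 0.36254705 0.134     ] 0.2538833999956731 100.35271491230802
```

step_arm --pt "0.135 -0.45 0 0 0 0" --pt "0.271 -0.903 0 0 0 0"

```text
time_s: 50.85
eef_pos: [0.5053, 0.2929, 0.1511]
eef_rot: [-179.9, 0.0, 99.5]
wrist_force: [0.2, -0.4, -2.2]
gripper_width: 0.163
finger_force: 59.1
```

step_arm --pt "0.135 -0.45 0 0 0 0" --pt "0.271 -0.903 0 0 0 0"

```text
time_s: 51.1
eef_pos: [0.5271, 0.2201, 0.1512]
eef_rot: [-179.9, 0.0, 99.5]
wrist_force: [-1.0, -0.6, -2.7]
gripper_width: 0.165
finger_force: 59.1
```

step_arm --pt "0.135 -0.45 0 0 0 0" --pt "0.271 -0.903 0 0 0 0"

```text
time_s: 51.35
eef_pos: [0.5488, 0.1479, 0.1513]
eef_rot: [-179.9, 0.0, 99.5]
wrist_force: [0.9, 0.1, -2.6]
gripper_width: 0.163
finger_force: 59.1
```

step_arm --pt "0.135 -0.45 0 0 0 0" --pt "0.271 -0.903 0 0 0 0"

```text
time_s: 51.6
eef_pos: [0.5705, 0.0757, 0.1513]
eef_rot: [-179.9, -0.0, 99.5]
wrist_force: [0.1, 1.1, -3.1]
gripper_width: 0.164
finger_force: 59.1
```

step_arm --pt "0.135 -0.45 0 0 0 0" --pt "0.271 -0.903 0 0 0 0" --pt "0.271 -0.903 0 0 0 0" --pt "0.271 -0.903 0 0 0 0"

```text
time_s: 52.1
eef_pos: [0.5917, 0.005, 0.1514]
eef_rot: [-179.9, -0.0, 99.5]
wrist_force: [0.5, 1.1, -2.6]
gripper_width: 0.161
finger_force: 59.1
```

step_arm --pt "0 0 -0.2 0 0 0" --pt "0 0 -0.4 0 0 0" --pt "0 0 -0.4 0 0 0" --pt "0 0 -0.4 0 0 0"

```text
time_s: 52.6
eef_pos: [0.5924, 0.0051, 0.12]
eef_rot: [-180.0, -0.0, 99.5]
wrist_force: [-0.1, -0.2, -4.2]
gripper_width: 0.164
finger_force: 59.1
```

```bash
python3 - <<'E'
from h import *
I=snap("o");s=env.read_state();print(s["eef_pos"],s["eef_rot"])
cv2.imwrite("pics/o.png",np.hstack([cv2.resize(I["side"][130:280,250:380],None,fx=3,fy=3),cv2.resize(I["top"][140:290,260:390],None,fx=3,fy=3)])[:,:,::-1])
for d in(-.125,.125):
    c=np.array([.592,.002,.078])+d*np.array([-.165,.986,0]);print({n:proj(n,c) for n in P})
E
```

```text
[0.59286067 0.00487397 0.12066486] [1.79957801e+02 9.38124354e-03 9.95225391e+01]
{'top': array([378.25960479, 182.76769625]), 'side': array([306.71786978, 155.98873073])}
{'top': array([282.98917994, 197.55916348]), 'side': array([306.39454095, 229.18098767])}
```

View pics/o.png

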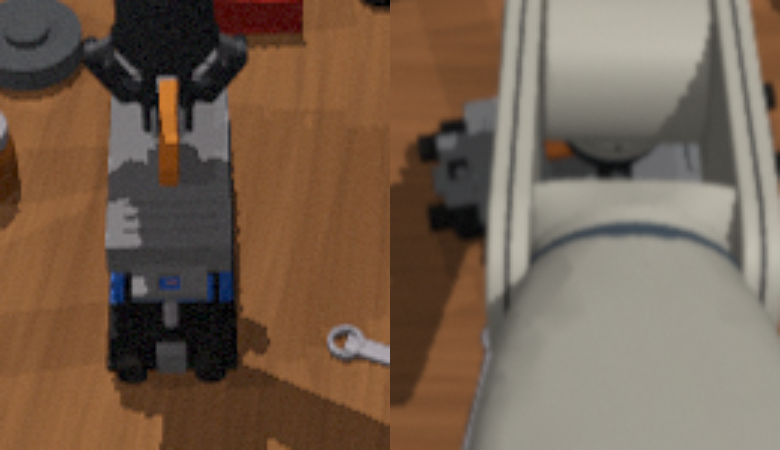

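step_arm --pt "-0.012 -0.01 -0.06 0 0 0" --pt "-0.012 -0.01 -0.12 0 0 0" --pt "-0.012 -0.01 -0.18 0 0 0" --pt "-0.012 -0.01 -0.24 0 0 0" --pt "-0.012 -0.01 -0.28 0 0 0" --pt "-0.012 -0.01 -0.28 0 0 0"

```text
time_s: 53.45
eef_pos: [0.5913, 0.004, 0.0976]
eef_rot: [-180.0, -0.0, 99.5]
wrist_force: [0.2, -0.5, -4.2]
gripper_width: 0.16
finger_force: 59.1
```

step_arm --pt "0 0 -0.04 0 0 0" --pt "0 0 -0.08 0 0 0" --pt "0 0 -0.12 0 0 0" --pt "0 0 -0.12 0 0 0"

```text
time_s: 53.95
eef_pos: [0.5912, 0.004, 0.0879]
eef_rot: [-180.0, -0.0, 99.5]
wrist_force: [0.2, 0.4, -4.1]
gripper_width: 0.161
finger_force: 59.0
```

step_arm --pt "0 0 -0.05 0 0 0" --pt "0 0 -0.1 0 0 0" --pt "0 0 -0.14 0 0 0" --pt "0 0 -0.17 0 0 0" --pt "0 0 -0.19 0 0 0" --pt "0 0 -0.19 0 0 0"

```text
time_s: 54.7
eef_pos: [0.5915, 0.004, 0.0731]
eef_rot: [-180.0, 0.0, 99.5]
wrist_force: [0.2, 0.9, -3.8]
gripper_width: 0.163
finger_force: 59.1
```

step_arm --pt "0 0 -0.015 0 0 0" --pt "0 0 -0.03 0 0 0" --pt "0 0 -0.03 0 0 0"

```text
time_s: 55.08
eef_pos: [0.5917, 0.004, 0.0728]
eef_rot: [180.0, 0.0, 99.5]
wrist_force: [-6.6, -0.7, 14.8]
gripper_width: 0.165
finger_force: 61.3
```

Cover bottoms at deck height (0.048). Release, lift clear and check.

step_arm --pt "0 0 0.01 0 0 0" --pt "0 0 0.02 0 0 0" --pt "0 0 0.02 0 0 0" --pt "0 0 0.02 0 0 0" --jaw 0.6

```text
time_s: 55.58
eef_pos: [0.5915, 0.004, 0.0722]
eef_rot: [-180.0, -0.0, 99.5]
wrist_force: [-0.7, -0.1, 0.5]
gripper_width: 0.601
finger_force: 0.0
```

step_arm --pt "0 0 0.4 0 0 0" --pt "0 0 0.8 0 0 0" --pt "0 0 1 0 0 0" --pt "0 0 1 0 0 0"

```text
time_s: 56.08
eef_pos: [0.5922, 0.004, 0.1531]
eef_rot: [179.9, 0.0, 99.5]
wrist_force: [0.1, 0.6, -0.6]
gripper_width: 0.601
finger_force: 0.0
```

step_arm --pt "-0.6 0.6 0.5 0 0 0" --pt "-0.9 1 0.5 0 0 0" --pt "-0.9 1 0.5 0 0 0"

```text
time_s: 56.45
eef_pos: [0.5168, 0.0858, 0.1915]
eef_rot: [-179.9, -0.0, 99.7]
wrist_force: [0.3, -0.3, 0.2]
gripper_width: 0.6
finger_force: 0.0
```

step_arm --pt "-0.6 0.6 0 0 0 0" --pt "-0.6 1 0 0 0 0" --pt "-0.6 1 0 0 0 0"

```text
time_s: 56.82
eef_pos: [0.4712, 0.1651, 0.1913]
eef_rot: [-179.9, 0.0, 99.7]
wrist_force: [0.7, -0.5, -0.5]
gripper_width: 0.602
finger_force: 0.0
```

step_arm --pt "-0.3 0.6 0 0 0 0" --pt "-0.3 1 0 0 0 0" --pt "-0.3 1 0 0 0 0"

```text
time_s: 57.2
eef_pos: [0.448, 0.2445, 0.1915]
eef_rot: [-180.0, 0.0, 99.6]
wrist_force: [-0.2, -0.3, 0.2]
gripper_width: 0.599
finger_force: 0.0
```

step_arm --pt "0 0.6 0 0 0 0" --pt "0 1 0 0 0 0" --pt "0 1 0 0 0 0"

```text
time_s: 57.58
eef_pos: [0.4482, 0.324, 0.1915]
eef_rot: [-180.0, 0.0, 99.6]
wrist_force: [0.3, 0.6, -1.0]
gripper_width: 0.602
finger_force: 0.0
```

```bash
python3 - <<'E'
from h import *
I=snap("p");s=env.read_state();print(s["eef_pos"],s["time_s"],s["finger_force"])
cv2.imwrite("pics/p.png",np.hstack([cv2.resize(I["side"][100:300,270:430],None,fx=2.4,fy=2.4),cv2.resize(I["top"][120:320,265:435],None,fx=2.4,fy=2.4)])[:,:,::-1])
R={}
for n,(x0,y0,x1,y1) in {"top":(280,165,390,220),"side":(290,155,330,240)}.items():
    h=cv2.cvtColor(I[n],cv2.COLOR_RGB2HSV)
    k=np.zeros(h.shape[:2],np.uint8);k[y0:y1,x0:x1]=((h[...,0]>=8)&(h[...,0]<=22)&(h[...,1]>175)&(h[...,2]>90))[y0:y1,x0:x1]
    r=cv2.minAreaRect(cv2.convexHull(np.argwhere(k)[:,::-1].astype(np.float32)));R[n]=r[0];print(n,k.sum(),r,onz(n,r[0],.094))
print(tri(R["top"],R["side"]))
E
```

```text
[0.44764557 0.32237001 0.19147417] 57.675 0.0
top 202 ((331.47296142578125, 188.8378143310547), (5.425166130065918, 37.811763763427734), 80.53767395019531) [0.59338062 0.00073114 0.094     ]
side 192 ((309.6907653808594, 191.7398681640625), (43.877288818359375, 18.632822036743164), 62.81888961791992) [0.58055309 0.01963409 0.094     ]
(array([ 5.90306068e-01, -3.08734191e-04,  7.09727369e-02]), np.float64(0.011956406697580675))
```

View pics/p.png

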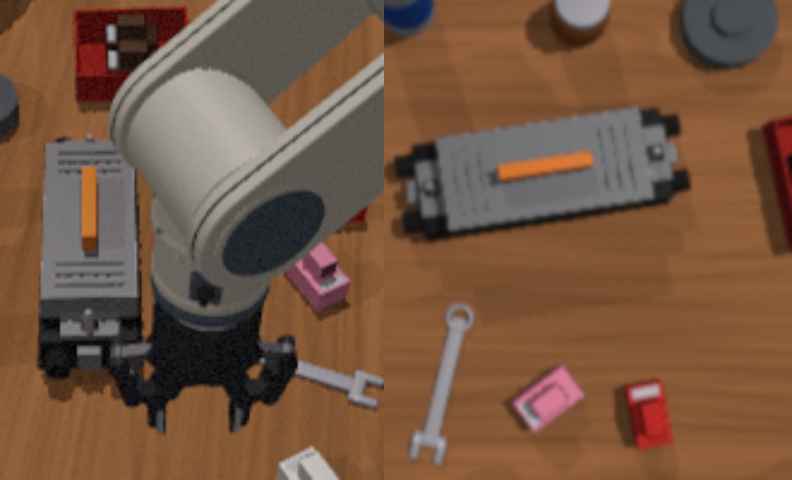

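The picture shows the cover level on the box with both pegs through its flanges: rib centre at top-view pixel (331, 189), within about 2 mm of the box centre. The old modules are in the tray.

```bash
python3 -c "
from workcell import ticket
print(ticket.close_job())"
```

```text
the job is handed in; nothing more can be done
None
```

The job is handed in with no verdict returned: both burnt modules are in the scrap tray, the green, red and yellow modules are pressed home in their bays (no blue one was on the bench), and the cover sits on the box over both pegs.

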